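# Load the battery tester and start it with the button under the dust cover

### The arm

A 6-joint arm with a two-finger parallel gripper is mounted at the origin on a cart in front of the work surface, level with it; the furniture and walls round the work are solid. World frame = base frame: x ahead of the robot, y to its left, z up, the work surface at z = 0. Lengths are in m, angles in rad, forces in N, time in s.
With the tool pointing down it reaches from about 0.35 to 0.975 m from the base axis. Payload 4.9 kg.
Tool frame: the origin (TCP) lies at the very end of the fingers, on their centre line; the grasp point (between the pads) lies 19 mm behind it; z points along the fingers, x is the direction in which the jaws open and shut, and the axes are right-handed (so a half turn about z gives the same grasp; the last joint's range is limited). The gripper opens to 85 mm and grips with 20 to 120 N. Pads are 22 mm wide; open, the fingers measure 114 mm over their backs; the gripper's body (76 mm by 85 mm) begins 54 mm behind the grasp point. The pads swing forward as they close: fully open they stand 13 mm farther back than shut.
Start: joints at [-1.255, 0.053, 1.613, -0, 1.476, -0.119], TCP at [0.263, -0.567, 0.209] pointing down, gripper open.
Joint ranges: [-3.01, 3.01], [-1.01, 2.22], [0.06, 2.58], [-1.02, 4.17], [0.09, 2.62], [-3.14, 3.14]. Speed limits (rad/s): [2.57, 2.57, 3.14, 3.14, 3.14, 3.14].

### API

Orientations are given as a rotation vector (axis times angle).
In Python, from station import ctrl gives the robot as it stands.
- The arm moves only by the shell command python3 -m handwheel 'ROWS' [OPENING] [FORCE]. ROWS is a JSON object of lists of equal length, an entry for each row: "offset": the shift along the world's x, y, z in units of 40 mm (1.0 is 40 mm), a list of three; "roll": the turn about the world's z in units of 6 degrees (1.0 is 6 degrees). A call has exactly 10 rows; each row is the pose to reach, as a shift and turn from the pose commanded when the call began; what a row does not reach only later rows make up. A row lasts 1/10 s, in which the tool goes at most 50 mm and 8.59 degrees, less where a joint would pass 70% of its speed; a pose out of reach is approached as far as the arm can. A call with a gripper value outside its range is refused whole. OPENING is the finger opening in mm, from 0 to 85.4, set as the call begins (- or left out, the last holds). The fingers move at their own pace and stop on an object; FORCE is the grip in N (left out, the last holds). Time passes only in rows, so rows that repeat a pose let the fingers close, or fill a call up. It gives the time, the measured TCP pose, the force and the opening at its end, in the units of the state.
- ctrl.get_obs(): the state, without advancing time (a new reading comes with each control period).
- ctrl.get_image(name): name is "side" or "top"; returns a dict with "img" (420x560x3 uint8, red, green, blue), "fx", "fy", "cx", "cy" (pixels), "k1" (the pictures are not rectified: a ray, as slopes to the right and down, at radius r is drawn at 1 + k1 r^2 times it, then the intrinsics apply), "T" (4x4, takes a point from camera to world coordinates). Camera axes: x right, y down, z forward; pixel columns grow to the right and rows downward; lengths in m; the calibration is good to about 2 mm. A picture is of the moment at which its call begins. There is no depth.
- ctrl.finish_job(): hands the job in, once; it reports no verdict.
The state is a dict: "t": time; "q": joint angles; "dq": joint speeds; "effort": joint torques, N m; "tool_pos": TCP position; "tool_rot": TCP orientation; "contact_force": force on the tool from outside, world axes, zero at the start; "wrist_torque": the same for the moment, N m; "opening": finger opening in m.
Only numpy, scipy, OpenCV 4.12 (cv2) and the standard library are available. Lean on these libraries where they do the work, as an engineer would, in place of code of your own. Each camera call takes 0.05 s, during which the arm holds its last target.

### The job

Lay every loose phone battery squarely in a bay of its own on the battery tester and press each one down until its top is level with the blue end stops. Only when all of them are down, slide the orange dust cover of the start box fully aside, press the green button right in and let it come back, and then slide the cover fully shut again. The batteries must be left seated like that, and the flux jar and the reel of wick left where they are.

Things in the scene. Friction and masses are not known exactly. Their poses are not given: they have to be found in the camera images.
- battery_1_center (a point): centre (half-way up) of a loose hard-cased phone battery, a flat black slab with a yellow label on both faces, 60 mm long (its x axis), 38 mm wide (y), 8 mm thick (z), 0.06 kg; it starts lying flat on the clear bench in front of the tester. All batteries are alike, with contacts on both faces: any bay, either way round, either face up. Three or four batteries are present; None means this one is absent
- battery_2_center (a point): centre (half-way up) of a loose hard-cased phone battery, a flat black slab with a yellow label on both faces, 60 mm long (its x axis), 38 mm wide (y), 8 mm thick (z), 0.06 kg; it starts lying flat on the clear bench in front of the tester. All batteries are alike, with contacts on both faces: any bay, either way round, either face up. Three or four batteries are present; None means this one is absent
- battery_3_center (a point): centre (half-way up) of a loose hard-cased phone battery, a flat black slab with a yellow label on both faces, 60 mm long (its x axis), 38 mm wide (y), 8 mm thick (z), 0.06 kg; it starts lying flat on the clear bench in front of the tester. All batteries are alike, with contacts on both faces: any bay, either way round, either face up. Three or four batteries are present; None means this one is absent
- battery_4_center (a point): centre (half-way up) of a loose hard-cased phone battery, a flat black slab with a yellow label on both faces, 60 mm long (its x axis), 38 mm wide (y), 8 mm thick (z), 0.06 kg; it starts lying flat on the clear bench in front of the tester. All batteries are alike, with contacts on both faces: any bay, either way round, either face up. Three or four batteries are present; None means this one is absent
- tester: the battery tester, a fixed low box, 96 mm (x) by 324 mm (y), with a flat white deck 22 mm above the bench and four bays side by side along y, 80 mm apart; origin at the centre of its underside. Each bay is a bright metal contact plate, 66 x 28 mm, that stands 5 mm proud of the deck until it is pressed down; its two blue end stops stand 8 mm above the deck
- bay_1 (a point): middle of bay 1 of the tester, at deck height; x along the bay (a battery lies with its length along it), y across, z up. Blue end stops at both x ends, 22 mm wide, 8 mm thick, inner faces 68 mm apart; the long sides are open and a battery overhangs the plate by 5 mm on each. With the plate pressed down, a battery's top is level with the stops and its centre 4 mm above this point
- bay_2 (a point): middle of bay 2 of the tester, at deck height; x along the bay (a battery lies with its length along it), y across, z up. Blue end stops at both x ends, 22 mm wide, 8 mm thick, inner faces 68 mm apart; the long sides are open and a battery overhangs the plate by 5 mm on each. With the plate pressed down, a battery's top is level with the stops and its centre 4 mm above this point
- bay_3 (a point): middle of bay 3 of the tester, at deck height; x along the bay (a battery lies with its length along it), y across, z up. Blue end stops at both x ends, 22 mm wide, 8 mm thick, inner faces 68 mm apart; the long sides are open and a battery overhangs the plate by 5 mm on each. With the plate pressed down, a battery's top is level with the stops and its centre 4 mm above this point
- bay_4 (a point): middle of bay 4 of the tester, at deck height; x along the bay (a battery lies with its length along it), y across, z up. Blue end stops at both x ends, 22 mm wide, 8 mm thick, inner faces 68 mm apart; the long sides are open and a battery overhangs the plate by 5 mm on each. With the plate pressed down, a battery's top is level with the stops and its centre 4 mm above this point
- plate_1 (a joint): how far the contact plate of bay 1 is pressed down, m: 0 = up, 5 mm proud of the deck; 0.005 = fully down, level with the deck. It slides stiffly (about 5 N), carries a battery's weight without sinking and stays where it is pushed
- plate_2 (a joint): how far the contact plate of bay 2 is pressed down, m: 0 = up, 5 mm proud of the deck; 0.005 = fully down, level with the deck. It slides stiffly (about 5 N), carries a battery's weight without sinking and stays where it is pushed
- plate_3 (a joint): how far the contact plate of bay 3 is pressed down, m: 0 = up, 5 mm proud of the deck; 0.005 = fully down, level with the deck. It slides stiffly (about 5 N), carries a battery's weight without sinking and stays where it is pushed
- plate_4 (a joint): how far the contact plate of bay 4 is pressed down, m: 0 = up, 5 mm proud of the deck; 0.005 = fully down, level with the deck. It slides stiffly (about 5 N), carries a battery's weight without sinking and stays where it is pushed
- cover_tab (a point): centre of the upright black finger tab on the orange dust cover of the start box (a fixed grey box 70 mm x 180 mm, panel 36 mm above the bench). The tab is 36 mm along x, 12 mm thick along y and 22 mm high, and rises from the middle of the cover's flat top (52 mm x 62 mm), which lies 11 mm below this point. The cover slides along this point's +y axis to open, and carries the tab with it
- cover (a joint): how far the dust cover is slid open, m: 0 = shut, right over the button; 0.078 = fully open. It slides with about 2 N of friction and stays where it is left
- button_top (a point): centre of the top face of the round green start button (30 mm across) on the start box, 12 mm above its panel; under the cover when that is shut (the cover's top is then 6 mm above the button). With the cover fully open the cover's edge is 47 mm from this point, and the cover's tab 78 mm from it
- button (a joint): how far the button is pressed in, m: 0 = out, 0.006 = fully in (about 5 N); it springs back
- flux_jar: bystander: low round jar with a green lid, 45 mm across, 30 mm high, loose; origin at the centre of its underside
- desolder_wick: bystander: small blue reel of copper wick, 35 x 58 x 8 mm, loose on the bench; origin at its underside

How it is judged:
By the outcome, as a careful person would: the job done as asked, in the order asked, and still so for the second after the job is handed in, with the robot touching nothing.
Of battery_1, battery_2, battery_3, battery_4 only 3 to 4 are there at a start; the rules pass over those that are not, and their reading is None.
At some moment in a run one of battery_1, battery_2, battery_3, battery_4 may be knocked a few centimetres aside while the robot is not near it.
Once in a run the grip may slacken for a moment while it holds something.
It also fails if it takes over 210 s, if anything falls off the work surface, if the arm or the gripper's body presses on something with over 40 N, if the wrist force passes 120 N, or if a joint passes its speed limit or range.

## Working session

There is one attempt and no reset: what is moved stays moved. The work goes in short steps, Python scripts to look and compute and a shell command to move; the robot and the scene stay as the last step left them, time stands still between calls to the robot, and variables do not carry over. Pictures are saved under pics/ and viewed, and the job is handed in when it is done.

```bash
ls; mkdir -p pics
python3 - <<'E'
from station import ctrl
import cv2
o=ctrl.get_obs(); print(o)
for n in("side","top"):
    d=ctrl.get_image(n); cv2.imwrite(f"pics/{n}0.png",d["img"][:,:,::-1]); print({k:v for k,v in d.items() if k!="img"})
E
```

```text
pics
{'t': 0.0, 'q': array([-1.25498186e+00,  5.33730416e-02,  1.61429964e+00,  3.06272726e-05,
        1.47599156e+00, -1.19031524e-01]), 'dq': array([6.68051158e-05, 4.12732762e-04, 1.02889736e-03, 2.22427382e-03,
       4.08034683e-04, 1.61732728e-03]), 'effort': array([ 2.42085189e-04, -3.93680799e+01, -3.70175171e+01, -1.46939415e-04,
        7.18542491e-03,  1.49207196e-06]), 'tool_pos': array([ 0.26307622, -0.56619922,  0.20784966]), 'tool_rot': array([-2.64720646e+00,  1.68922902e+00,  2.48442879e-03]), 'contact_force': array([ 0.87924079, -0.12923663,  0.35879157]), 'wrist_torque': array([-0.02795713, -0.02349541,  0.05749469]), 'opening': 0.08552455522127964}
{'fx': 429.90294937306135, 'fy': 429.90294937306135, 'cx': 280.0033717626574, 'cy': 202.87338622285972, 'k1': 0.04144505876034292, 'T': array([[-0.88323366, -0.1819466 ,  0.43219642,  0.10260357],
       [-0.46867894,  0.31216553, -0.82637324,  0.69222625],
       [ 0.01543898, -0.93244202, -0.36098964,  0.41216843],
       [ 0.        ,  0.        ,  0.        ,  1.        ]])}
{'fx': 499.3864408900338, 'fy': 499.3864408900338, 'cx': 275.8835715034871, 'cy': 218.04559387816946, 'k1': 0.02307813159186176, 'T': array([[ 0.00330105, -0.98564531,  0.16879702,  0.31732114],
       [-0.99997637, -0.00223579,  0.00650056, -0.09005334],
       [-0.00602985, -0.16881449, -0.9856294 ,  1.16611415],
       [ 0.        ,  0.        ,  0.        ,  1.        ]])}
```

View pics/side0.png

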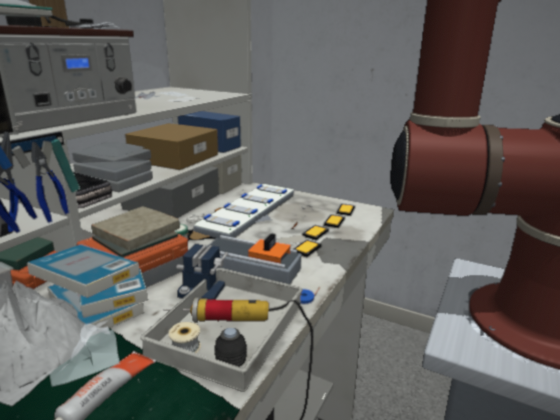

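View pics/top0.png

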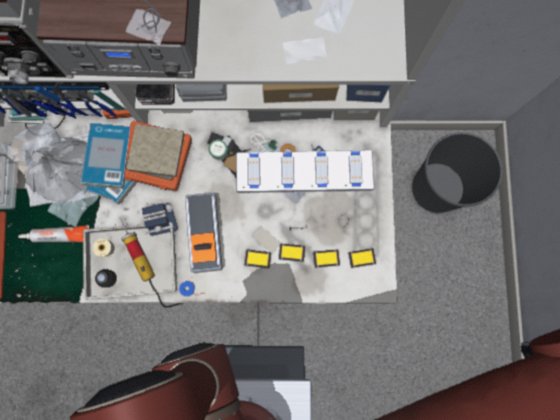

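```bash
cat > h.py <<'E'
import numpy as np, cv2
from station import ctrl
def K(d): return np.array([[d["fx"],0,d["cx"]],[0,d["fy"],d["cy"]],[0,0,1]])
def dist(d): return np.array([d["k1"],0,0,0,0.])
def cast(d,px,z):
    u=cv2.undistortPoints(np.array(px,float).reshape(-1,1,2),K(d),dist(d)).reshape(-1,2)
    r=np.c_[u,np.ones(len(u))]@d["T"][:3,:3].T; c=d["T"][:3,3]
    return c+r*((z-c[2])/r[:,2])[:,None]
def proj(d,P):
    Ti=np.linalg.inv(d["T"]); r,_=cv2.Rodrigues(Ti[:3,:3])
    return cv2.projectPoints(np.array(P,float).reshape(-1,1,3),r,Ti[:3,3],K(d),dist(d))[0].reshape(-1,2)
def blobs(d,lo,hi,amin=20,roi=None):
    hsv=cv2.cvtColor(d["img"],cv2.COLOR_RGB2HSV); m=cv2.inRange(hsv,lo,hi)
    if roi:
        q=np.zeros_like(m); x0,y0,x1,y1=roi; q[y0:y1,x0:x1]=m[y0:y1,x0:x1]; m=q
    n,l,s,c=cv2.connectedComponentsWithStats(m)
    return [(c[i],s[i],(l==i)) for i in range(1,n) if s[i][4]>=amin]
def rect(d,m,z):
    ys,xs=np.nonzero(m); P=cast(d,np.c_[xs,ys],z)[:,:2]
    mu=P.mean(0); (c,sz,a)=cv2.minAreaRect((P*1000).astype(np.float32))
    w,v=np.linalg.eigh(np.cov(P.T)); ax=v[:,1]; 
    return mu,np.degrees(np.arctan2(ax[1],ax[0]))%180,2*np.sqrt(3*w)*1000,np.array(c)/1000,sz,a
def batteries(d,roi=None,z=.008):
    for c,s,m in blobs(d,(20,120,80),(35,255,255),15,roi):
        mu,a,sz,cc,rs,ra=rect(d,m,z); print("bat px",c.round(1),"xy",mu.round(4),"long axis deg %.1f"%a,"size",sz.round(1),s[4])
def save(d,n,roi,k=4):
    x0,y0,x1,y1=roi; im=cv2.resize(d["img"][y0:y1,x0:x1,::-1],None,fx=k,fy=k,interpolation=cv2.INTER_CUBIC); cv2.imwrite("pics/"+n,im)
E
python3 - <<'E'
from h import *
d=ctrl.get_image("top"); save(d,"t1.png",(180,110,380,310),3); 
batteries(d,(180,110,400,310))
for c,s,m in blobs(d,(95,80,60),(125,255,255),8,(180,110,400,310)):
    print("blue",c.round(1),s, cast(d,c,.030)[0].round(4))
for c,s,m in blobs(d,(3,150,100),(18,255,255),30,(180,110,400,310)): print("orange",c.round(1),s,rect(d,m,.054)[:3])
s_=ctrl.get_image("side"); save(s_,"s1.png",(180,170,380,320),4)
batteries(s_,(280,190,370,270))
E
```

```text
bat px [291.6 251.9] xy [ 0.4358 -0.1192] long axis deg 86.0 size [28.4 47. ] 251
bat px [326.3 257.9] xy [ 0.4222 -0.1995] long axis deg 94.6 size [28.7 48. ] 261
bat px [362.1 257.4] xy [ 0.4235 -0.2826] long axis deg 98.7 size [28.8 48.5] 265
bat px [257.5 258.4] xy [ 0.4205 -0.04  ] long axis deg 82.9 size [28.9 48. ] 260
blue [287.2 154. ] [283 153   9   3  26] [ 0.6651 -0.1086  0.03  ]
blue [320.9 153.5] [317 152   9   4  33] [ 0.6664 -0.1881  0.03  ]
blue [354.8 153. ] [351 152   9   3  26] [ 0.6679 -0.2681  0.03  ]
blue [253.2 155. ] [249 154   9   3  26] [ 0.6627 -0.0284  0.03  ]
blue [356. 184.] [352 183   9   3  27] [ 0.5928 -0.2691  0.03  ]
blue [253.7 186. ] [250 185   9   3  25] [ 0.5877 -0.0305  0.03  ]
blue [287.9 185.5] [284 184   9   4  33] [ 0.5891 -0.1103  0.03  ]
blue [321.8 185. ] [318 184   9   3  26] [ 0.5904 -0.1895  0.03  ]
blue [186.5 288.3] [180 281  14  15 160] [0.3508 0.1185 0.03  ]
orange [184.1 150.7] [180 135  11  39 175] (array([0.66539824, 0.1300903 ]), np.float64(170.06114469470947), array([11.98588033, 83.18356244]))
orange [203.4 247.4] [192 233  24  30 511] (array([0.44084779, 0.07925288]), np.float64(4.704726300318498), array([52.79258926, 66.41337934]))
bat px [345.5 208.4] xy [ 0.4248 -0.2827] long axis deg 99.3 size [29.8 52.7] 93
bat px [333.9 219.7] xy [ 0.4238 -0.1997] long axis deg 97.7 size [30. 53.] 113
bat px [315.1 230.8] xy [ 0.4374 -0.1198] long axis deg 87.7 size [30.2 51.9] 134
bat px [306.6 246.4] xy [ 0.4221 -0.0406] long axis deg 86.2 size [30.  50.6] 165
```

```bash
python3 -c "
import cv2;print(cv2.imread('pics/s1.png').shape)"
```

```text
(600, 800, 3)
```

View pics/t1.png

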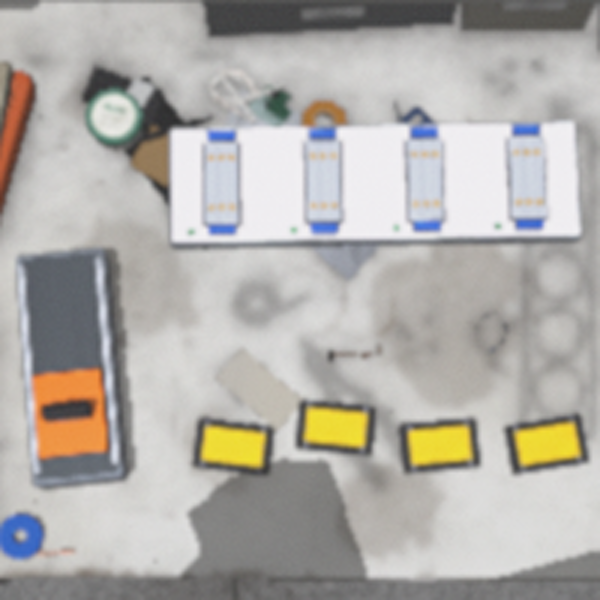

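View pics/s1.png

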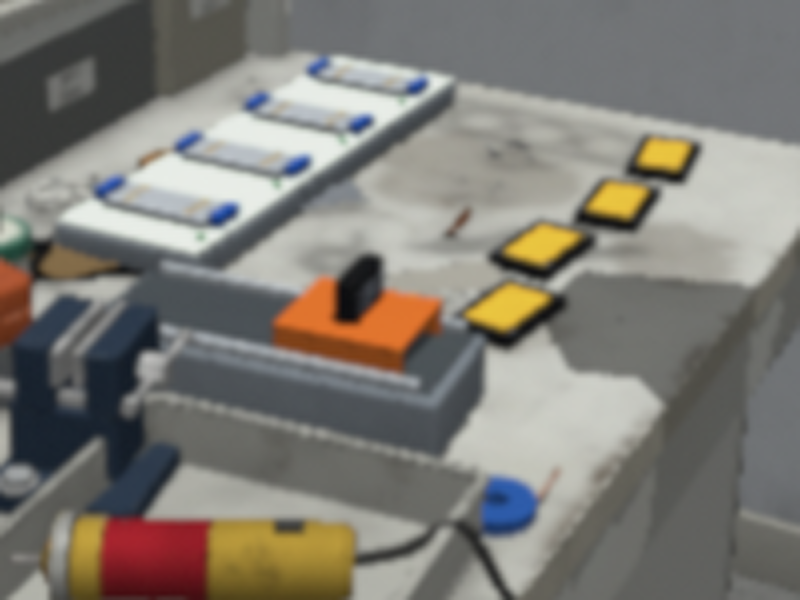

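Run:
```python
from h import *
d=ctrl.get_image("side")
for c,s,m in blobs(d,(100,120,50),(125,255,255),8,(190,175,300,230)):
    print("blue",c.round(1),s[4], cast(d,c,.030)[0].round(4))
for c,s,m in blobs(d,(3,150,100),(14,255,255),30,(240,220,300,270)): print("orange",c.round(1),s)
# black tab
t=ctrl.get_image("top")
for n,i,roi in(("top",t,(190,230,218,265)),("side",d,(255,228,285,256))):
    for c,s,m in blobs(i,(0,0,0),(180,255,60),8,roi): print(n,"dark",c.round(1),s,rect(i,m,.07)[:3])
def tri(a,b):
    A=cast(t,a,0.)[0];C=t["T"][:3,3];u=(A-C)/np.linalg.norm(A-C)
    B=cast(d,b,0.)[0];D=d["T"][:3,3];v=(B-D)/np.linalg.norm(B-D)
    s=np.linalg.lstsq(np.c_[u,-v],D-C,rcond=None)[0]; return C+u*s[0],D+v*s[1]
print("shelf",tri((408,80),(250,96)), tri((388,101),(249,150)))
print("battery size check")
```

```text
blue [283.8 191.1] 8 [ 0.592  -0.2638  0.03  ]
blue [253.7 210.9] 11 [ 0.5889 -0.1055  0.03  ]
blue [206.5 216.3] 11 [ 0.6645 -0.0248  0.03  ]
blue [235.2 223.1] 16 [ 0.5874 -0.025   0.03  ]
orange [268.7 251.2] [249 240  41  22 531]
side dark [269.  241.6] [265 234  10  16 105] (array([0.4394452 , 0.08783921]), np.float64(110.24958214687528), array([13.2550023 , 57.52187901]))
shelf (array([ 0.74323831, -0.33770615,  0.25802751]), array([ 0.74053978, -0.33924812,  0.25718235])) (array([ 0.76340863, -0.3319907 ,  0.10941652]), array([ 0.74683827, -0.34084431,  0.10444839]))
battery size check
```

Run:
```python
from h import *
t=ctrl.get_image("top")
roi=(225,140,385,200)
hsv=cv2.cvtColor(t["img"],cv2.COLOR_RGB2HSV)
print(hsv[170,270],hsv[188,310],hsv[200,310],hsv[172,230],hsv[170,380])
for c,s,m in blobs(t,(0,0,215),(180,60,255),1000,roi):
    mm=cv2.morphologyEx(m.astype(np.uint8),cv2.MORPH_CLOSE,np.ones((25,25))); mm=cv2.morphologyEx(mm,cv2.MORPH_OPEN,np.ones((7,7)))
    print(s,rect(t,mm,.022))
for x in (253,287,320,355):
  for c,s,m in blobs(t,(85,8,120),(130,75,225),60,(x-10,158,x+12,183)): print("plate",c.round(1),s,rect(t,m,.027)[:3])
```

```text
[140   3 240] [130   3 238] [ 15  14 179] [  0   2 170] [ 20   4 183]
[ 291  151   82   38 2257] (array([ 0.62985891, -0.21576142]), np.float64(91.03256110053415), array([ 91.25901225, 183.20024383]), array([ 0.63014398, -0.2164617 ]), (90.13619995117188, 183.4580078125), 0.09380432218313217)
[ 237  152   56   38 1253] (array([ 0.62648882, -0.04378289]), np.float64(92.92752618792058), array([ 90.73029648, 108.26743586]), array([ 0.62742926, -0.04313884]), (90.13395690917969, 106.94214630126953), 0.11437946557998657)
plate [253.2 169.9] [247 158  14  25 255] (array([ 0.62735579, -0.02888101]), np.float64(2.5939220763157493), array([32.42419128, 57.90014456]))
plate [287.2 170.2] [281 158  14  25 241] (array([ 0.62656793, -0.10882502]), np.float64(3.305156915263069), array([32.67483329, 59.33273834]))
plate [321.1 170.1] [314 158  15  25 249] (array([ 0.62703894, -0.188538  ]), np.float64(2.4997065707817683), array([32.90017275, 58.63872564]))
plate [355.  170.4] [349 158  14  25 257] (array([ 0.62629364, -0.26808183]), np.float64(179.61400437148183), array([31.9067843 , 57.84602368]))
```

```bash
python3 -m handwheel '{"offset":[[1,1.8,0],[2,3.5,0],[3,5.3,0],[3.6,6.4,-0.5],[4,7,-1],[4.02,7.1,-2],[4.02,7.1,-2.5],[4.02,7.1,-2.5],[4.02,7.1,-2.5],[4.02,7.1,-2.5]],"roll":[1.4,2.8,4.2,5.6,7,8.4,9.8,11.2,12.3,12.3]}' 60 40
python3 - <<'E'
from h import *
o=ctrl.get_obs();r=o["tool_rot"];print(o["tool_pos"],np.degrees(2*np.arctan2(r[1],r[0])),o["contact_force"],o["opening"])
d=ctrl.get_image("top");save(d,"t2.png",(230,140,430,290),4);batteries(d,(225,230,400,280))
d=ctrl.get_image("side");save(d,"s2.png",(280,170,380,245),8)
E
```

```text
t: 1.35
tool_pos: [0.424, -0.2821, 0.1084]
tool_rot: [-3.132, -0.24, 0.001]
contact_force: [0.7, -0.4, 0.4]
opening: 0.0602
[ 0.42397141 -0.28207491  0.10842657] -351.24442837462504 [ 0.69971615 -0.4331676   0.40737965] 0.06015592498251423
bat px [291.6 251.9] xy [ 0.4358 -0.1191] long axis deg 86.2 size [28.4 47.3] 252
bat px [362.5 257.5] xy [ 0.4233 -0.2834] long axis deg 82.1 size [26.3 38.8] 193
bat px [257.4 258.3] xy [ 0.4207 -0.0398] long axis deg 84.5 size [28.4 47.9] 255
bat px [325.  257.5] xy [ 0.4231 -0.1966] long axis deg 105.8 size [26.8 44.9] 227
```

View pics/s2.png

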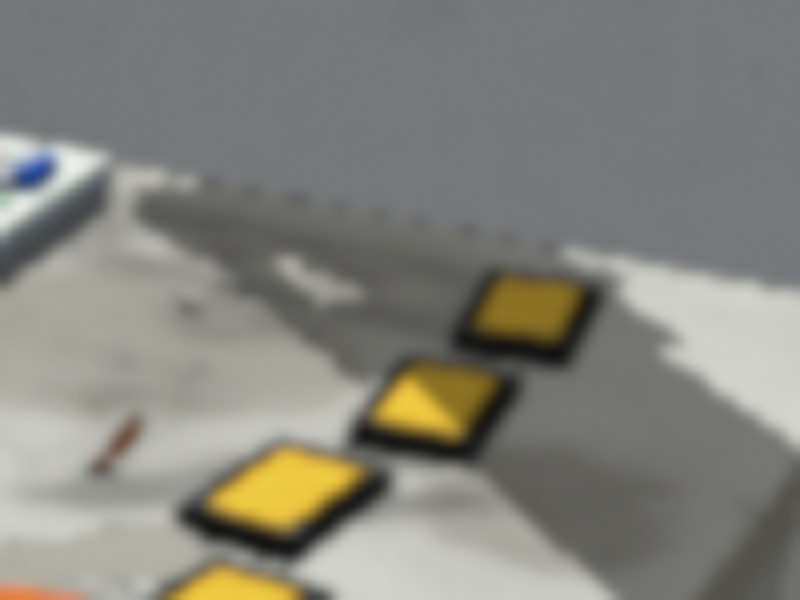

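```bash
python3 -m handwheel '{"offset":[[0,0,-0.6],[0,0,-1.2],[0,0,-1.7],[0,0,-2.1],[0,0,-2.35],[0,0,-2.45],[0,0,-2.5],[0,0,-2.55],[0,0,-2.6],[0,0,-2.6]],"roll":[0,0,0,0,0,0,0,0,0,0]}' 55
python3 - <<'E'
from h import *
d=ctrl.get_image("side");save(d,"s3.png",(300,120,400,220),6)
E
```

```text
t: 2.45
tool_pos: [0.4243, -0.283, 0.0054]
tool_rot: [3.132, 0.239, 0.001]
contact_force: [0.1, 0.1, 0.5]
opening: 0.0548
```

View pics/s3.png

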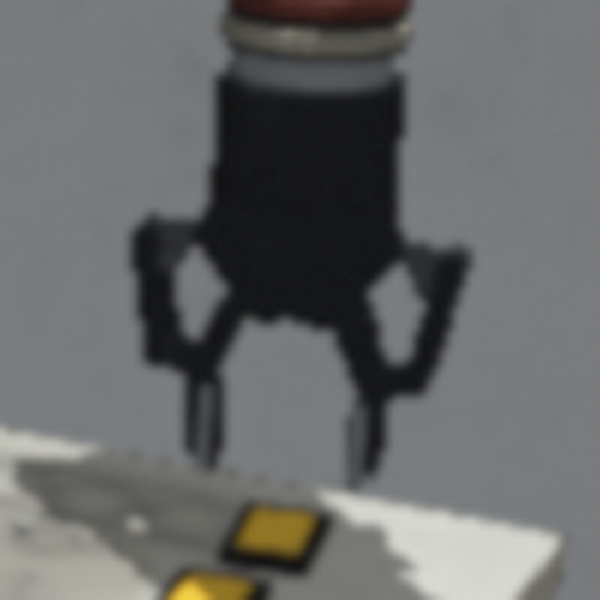

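Run:
```python
from h import *
d=ctrl.get_image("side");o=ctrl.get_obs();print(o["tool_pos"],o["t"]);print(proj(d,[o["tool_pos"]]),proj(d,[o["tool_pos"]+[0,0,.03]]))
save(d,"s4.png",(300,120,400,220),6)
```

```text
[ 0.42426225 -0.28296912  0.00543325] 2.55
[[345.70103795 209.30222802]] [[346.54503618 198.22990113]]
```

View pics/s4.png

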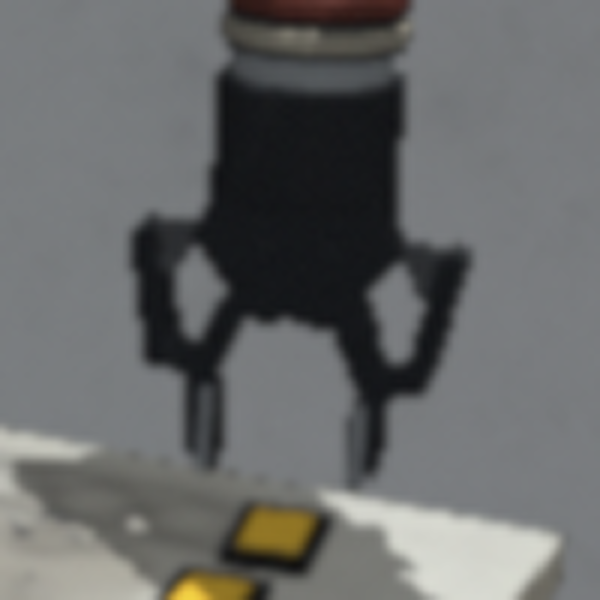

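Run:
```python
from h import *
d=ctrl.get_image("top");o=ctrl.get_obs();print(o["tool_pos"],o["t"]);p=o["tool_pos"];print(proj(d,[p,p+[0,0,.03],p+[0,0,.15]]))
save(d,"t4.png",(280,180,440,300),5)
```

```text
[ 0.42426778 -0.28295593  0.00542136] 2.6
[[362.10337507 257.21012257]
 [364.27943494 255.99727826]
 [374.25698355 250.43748761]]
```

View pics/t4.png

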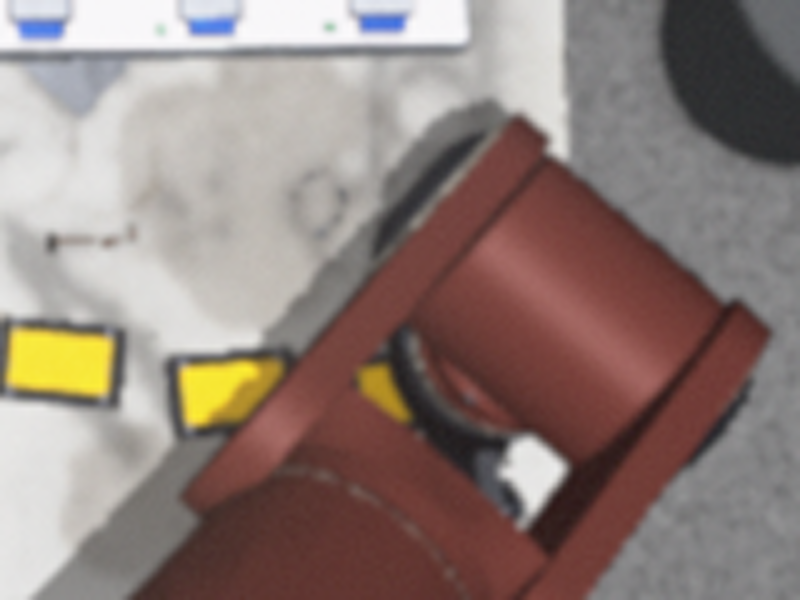

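Run:
```python
from h import *
d=ctrl.get_image("side");o=ctrl.get_obs();p=o["tool_pos"];u=np.array([np.cos(.153),np.sin(.153),0])
for z in(0,.01,.02,.03):print(z,proj(d,[p+.028*u+[0,0,z],p-.028*u+[0,0,z]]).round(1).tolist())
for y in(0,-.02,-.04,-.06):print(y,proj(d,[p+.028*u+[0,y,0.008],p-.028*u+[0,y,0.008]]).round(1).tolist())
batteries(d,(330,195,370,220))
```

```text
0 [[334.8, 207.8], [356.7, 210.9]]
0.01 [[335.1, 204.2], [357.1, 207.2]]
0.02 [[335.3, 200.5], [357.4, 203.5]]
0.03 [[335.6, 196.8], [357.7, 199.7]]
0 [[335.0, 204.9], [357.0, 207.9]]
-0.02 [[337.8, 202.5], [359.5, 205.4]]
-0.04 [[340.6, 200.1], [362.0, 202.9]]
-0.06 [[343.2, 197.8], [364.4, 200.5]]
bat px [345.5 208. ] xy [ 0.4256 -0.2851] long axis deg 98.9 size [27.1 48.6] 77
bat px [335.  217.4] xy [ 0.4266 -0.2141] long axis deg 40.7 size [25.3 27.5] 47
```

```bash
python3 -m handwheel '{"offset":[[0,0,-0.03],[0,0,-0.06],[0,0,-0.09],[0,0,-0.12],[0,0,-0.12],[0,0,-0.12],[0,0,-0.12],[0,0,-0.12],[0,0,-0.12],[0,0,-0.12]],"roll":[0,0,0,0,0,0,0,0,0,0]}' 55
python3 - <<'E'
from h import *
d=ctrl.get_image("side");save(d,"s5.png",(300,120,400,220),6)
E
```

```text
t: 3.65
tool_pos: [0.4241, -0.2828, 0.0003]
tool_rot: [3.132, 0.239, 0.0]
contact_force: [-0.1, -0.3, -0.3]
opening: 0.055
```

View pics/s5.png

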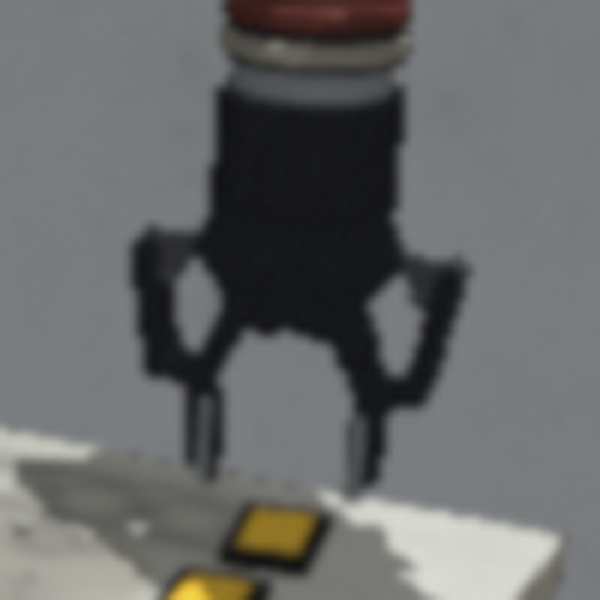

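```bash
python3 -m handwheel '{"offset":[[0,0,0],[0,0,0],[0,0,0],[0,0,0],[0,0,0],[0,0,0],[0,0,0],[0,0,0],[0,0,0],[0,0,0]],"roll":[0,0,0,0,0,0,0,0,0,0]}' 30 20
python3 - <<'E'
from h import *
d=ctrl.get_image("side");save(d,"s6.png",(300,120,400,220),6)
E
```

```text
t: 4.7
tool_pos: [0.4241, -0.2829, 0.0003]
tool_rot: [3.132, 0.239, 0.0]
contact_force: [-0.2, -0.2, -0.9]
opening: 0.0298
```

View pics/s6.png

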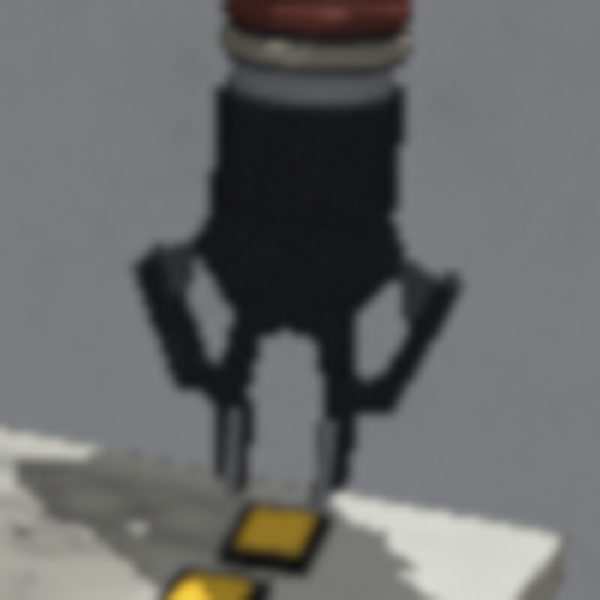

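```bash
python3 -m handwheel '{"offset":[[0,0,0],[0,0,0],[0,0,0],[0,0,-0.03],[0,0,-0.06],[0,0,-0.09],[0,0,-0.12],[0,0,-0.12],[0,0,-0.12],[0,0,-0.12]],"roll":[0,0,0,0,0,0,0,0,0,0]}' 55
python3 -m handwheel '{"offset":[[0,0,0],[0,0,0],[0,0,0],[0,0,-0.03],[0,0,-0.06],[0,0,-0.09],[0,0,-0.12],[0,0,-0.12],[0,0,-0.12],[0,0,-0.12]],"roll":[0,0,0,0,0,0,0,0,0,0]}' 55
python3 - <<'E'
from h import *
d=ctrl.get_image("side");save(d,"s7.png",(300,120,400,220),6)
d=ctrl.get_image("top");save(d,"t7.png",(340,230,400,280),10)
E
```

```text
t: 5.75
tool_pos: [0.4241, -0.2829, -0.0045]
tool_rot: [3.132, 0.239, 0.0]
contact_force: [0.5, 0.5, 1.0]
opening: 0.055
t: 6.75
tool_pos: [0.4241, -0.2829, -0.0092]
tool_rot: [3.132, 0.239, 0.0]
contact_force: [0.6, 0.2, -0.1]
opening: 0.0548
```

View pics/s7.png

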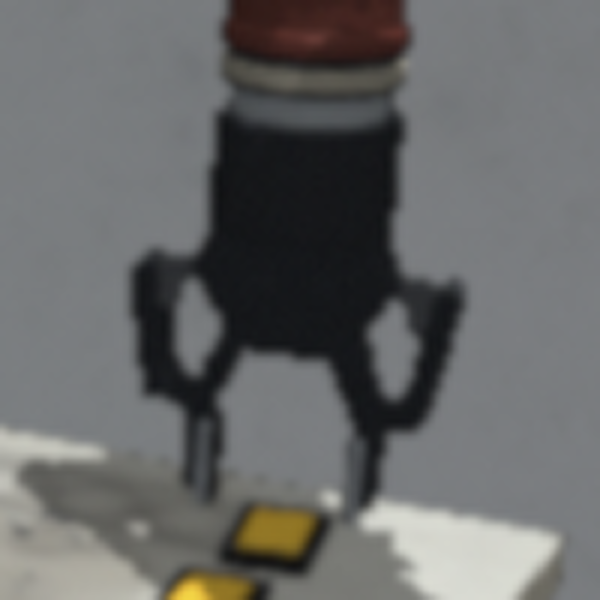

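View pics/t7.png

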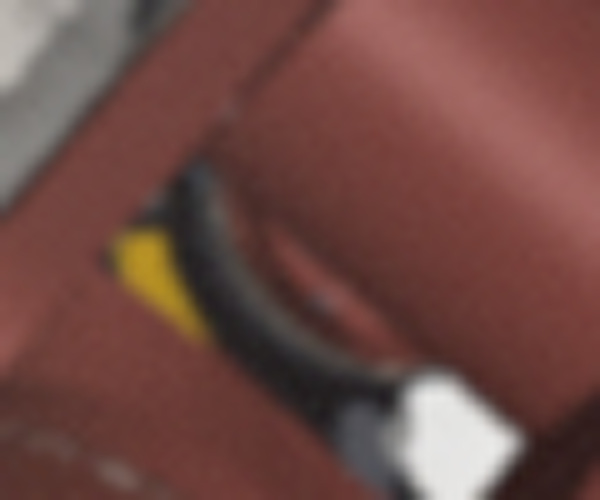

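```bash
python3 -m handwheel '{"offset":[[0,0,-0.02],[0,0,-0.04],[0,0,-0.06],[0,0,-0.08],[0,0,-0.10],[0,0,-0.12],[0,0,-0.14],[0,0,-0.16],[0,0,-0.16],[0,0,-0.16]],"roll":[0,0,0,0,0,0,0,0,0,0]}' 55
python3 - <<'E'
from h import *
d=ctrl.get_image("side");save(d,"s8.png",(300,120,400,220),6)
E
```

```text
t: 7.85
tool_pos: [0.4241, -0.2829, -0.0157]
tool_rot: [3.132, 0.239, 0.0]
contact_force: [-0.7, -0.1, -1.0]
opening: 0.0549
```

View pics/s8.png

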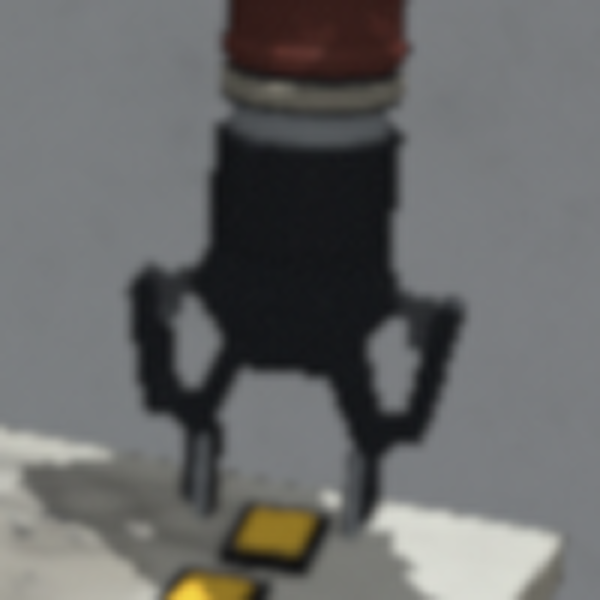

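```bash
python3 -m handwheel '{"offset":[[0,0,-0.02],[0,0,-0.04],[0,0,-0.06],[0,0,-0.08],[0,0,-0.10],[0,0,-0.12],[0,0,-0.14],[0,0,-0.15],[0,0,-0.15],[0,0,-0.15]],"roll":[0,0,0,0,0,0,0,0,0,0]}' 55
python3 -m handwheel '{"offset":[[0,0,0],[0,0,0],[0,0,0],[0,0,0],[0,0,0],[0,0,0],[0,0,0],[0,0,0],[0,0,0],[0,0,0]],"roll":[0,0,0,0,0,0,0,0,0,0]}' 33 40
python3 - <<'E'
from h import *
d=ctrl.get_image("side");save(d,"s9.png",(300,120,400,220),6)
E
```

```text
t: 8.9
tool_pos: [0.4241, -0.2828, -0.0217]
tool_rot: [3.132, 0.239, -0.0]
contact_force: [0.6, -0.8, 0.2]
opening: 0.0553
t: 9.9
tool_pos: [0.4244, -0.2831, -0.0213]
tool_rot: [3.132, 0.239, 0.001]
contact_force: [0.5, -0.6, 4.9]
opening: 0.0361
```

View pics/s9.png

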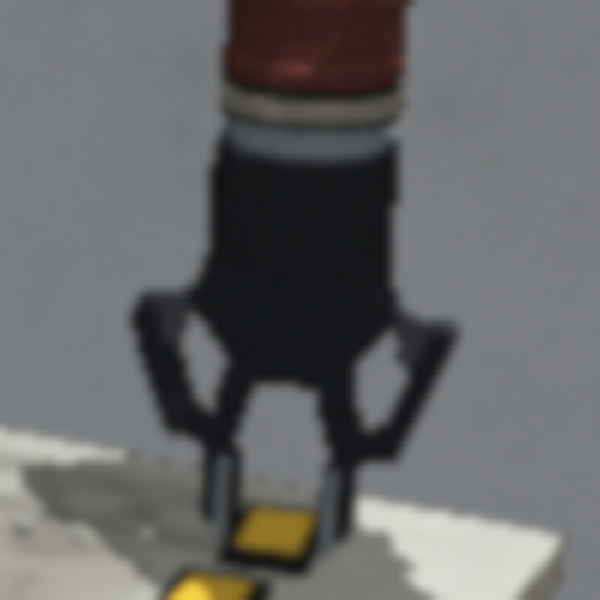

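```bash
python3 -m handwheel '{"offset":[[0,0,0],[0,0,0.1],[0,0,0.3],[0,0,0.6],[0,0,1.0],[0,0,1.4],[0,0,1.7],[0,0,2],[0,0,2],[0,0,2]],"roll":[0,0,0,0,0,0,0,0,0,0]}' 30 60
python3 - <<'E'
from h import *
d=ctrl.get_image("side");save(d,"s10.png",(300,120,400,220),6)
print(proj(d,[0.4241,-.2828,.062]))
E
```

```text
t: 10.95
tool_pos: [0.424, -0.2828, 0.0584]
tool_rot: [3.132, 0.239, 0.0]
contact_force: [-0.5, 0.1, -1.1]
opening: 0.036
[[347.34889223 188.26692116]]
```

View pics/s10.png

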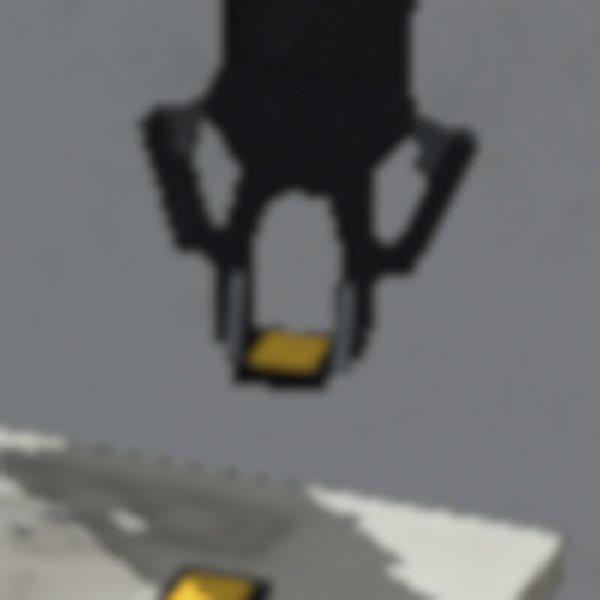

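```bash
python3 -m handwheel '{"offset":[[0.3,0,0],[0.9,0.05,0],[1.6,0.1,0],[2.3,0.2,0],[3,0.25,0],[3.7,0.3,0],[4.3,0.36,0],[4.8,0.36,0],[5.1,0.36,0],[5.18,0.36,0]],"roll":[1,2.4,3.8,5.2,6.6,8,9.4,10.8,12.2,13.4]}'
python3 -m handwheel '{"offset":[[0,0,0],[0,0,0],[0,0,-0.2],[0,0,-0.5],[0,0,-0.8],[0,0,-1],[0,0,-1.1],[0,0,-1.1],[0,0,-1.1],[0,0,-1.1]],"roll":[0.33,0.33,0.33,0.33,0.33,0.33,0.33,0.33,0.33,0.33]}'
python3 - <<'E'
from h import *
o=ctrl.get_obs();r=o["tool_rot"];print(np.degrees(2*np.arctan2(r[1],r[0])))
d=ctrl.get_image("side");save(d,"s11.png",(220,130,320,230),6);batteries(d,(220,170,320,230),.0415)
d=ctrl.get_image("top");save(d,"t11.png",(300,130,400,205),8);batteries(d,(300,130,400,200),.0415);batteries(d,(225,235,390,280))
E
```

```text
t: 12.0
tool_pos: [0.6318, -0.2678, 0.0565]
tool_rot: [-2.23, -2.21, 0.001]
contact_force: [-0.7, -0.1, -0.9]
opening: 0.0358
t: 13.0
tool_pos: [0.6318, -0.2687, 0.0151]
tool_rot: [2.199, 2.242, 0.001]
contact_force: [-0.0, 0.5, -1.8]
opening: 0.0357
91.09278709215981
bat px [275.8 183. ] xy [ 0.6262 -0.2822] long axis deg 132.5 size [19.8 36.9] 32
bat px [314.7 227.8] xy [ 0.4164 -0.0655] long axis deg 62.3 size [15.8 22.5] 33
bat px [255.5 257.7] xy [ 0.4223 -0.0353] long axis deg 99.6 size [27.  40.5] 203
```

View pics/s11.png

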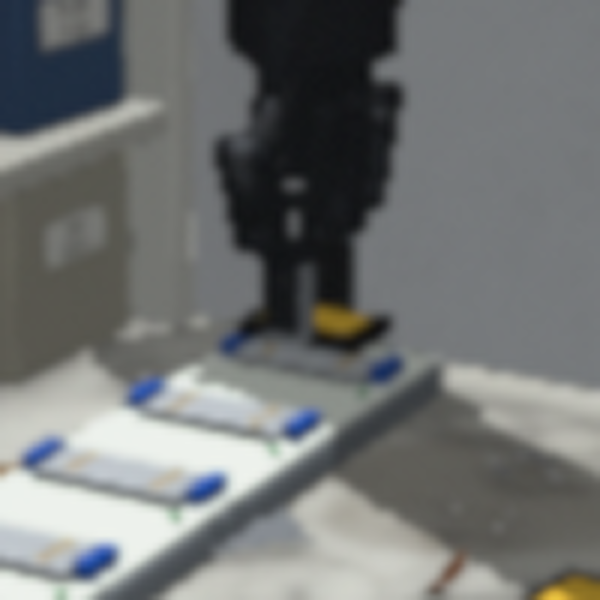

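View pics/t11.png

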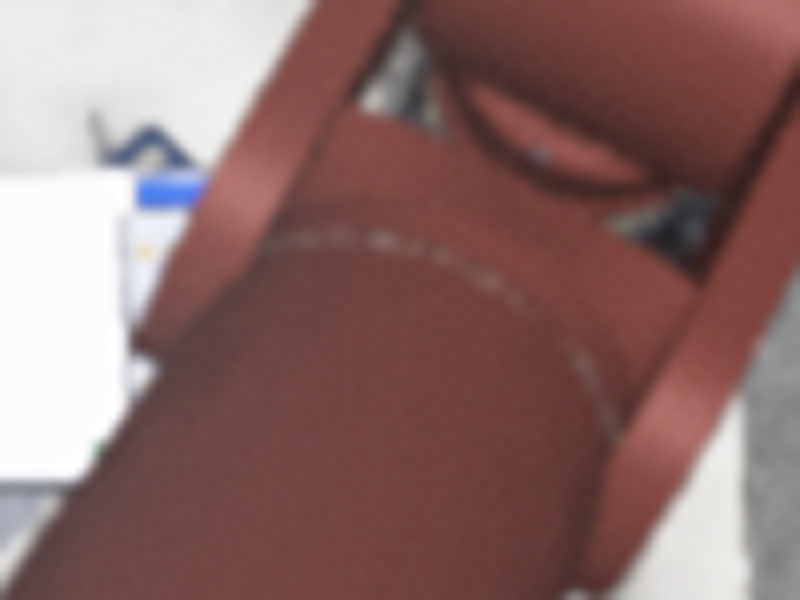

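```bash
cat >> h.py <<'E'
def overlay(d,n,roi,k,c,yaw,L=.06,W=.038,zt=.004):
    x0,y0,x1,y1=roi; save(d,n,roi,k); im=cv2.imread("pics/"+n)
    R=np.array([[np.cos(yaw),-np.sin(yaw)],[np.sin(yaw),np.cos(yaw)]])
    for dz,col in((zt,(0,255,0)),(-zt,(255,0,255))):
        P=[list(np.array(c[:2])+R@np.array([a*L/2,b*W/2]))+[c[2]+dz] for a,b in((1,1),(1,-1),(-1,-1),(-1,1))]
        q=((proj(d,P)+.5-[x0,y0])*k-.5).round().astype(np.int32)
        cv2.polylines(im,[q.reshape(-1,1,2)],True,col,1)
    cv2.imwrite("pics/"+n,im)
E
python3 - <<'E'
from h import *
d=ctrl.get_image("side");overlay(d,"s12.png",(250,160,310,205),12,(.6318,-.2687,.0406),.02)
E
```

View pics/s12.png

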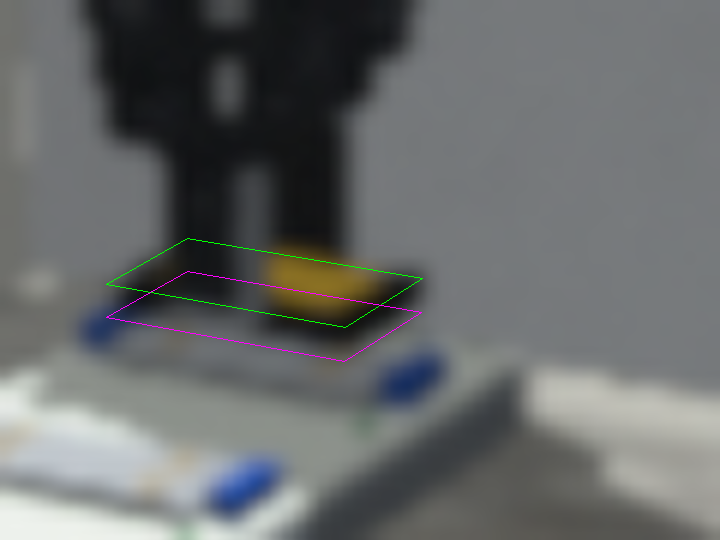

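```bash
python3 -m handwheel '{"offset":[[0,0,-0.02],[0,0,-0.04],[0,0,-0.06],[0,0,-0.08],[0,0,-0.1],[0,0,-0.12],[0,0,-0.14],[0,0,-0.16],[0,0,-0.18],[0,0,-0.2]],"roll":[0,0,0,0,0,0,0,0,0,0]}'
python3 - <<'E'
from h import *
d=ctrl.get_image("side");overlay(d,"s13.png",(250,160,310,205),12,(.6318,-.2687,.0336),.02)
E
```

```text
t: 14.15
tool_pos: [0.6313, -0.2684, 0.0062]
tool_rot: [-2.2, -2.242, -0.0]
contact_force: [-0.3, -0.0, -1.3]
opening: 0.0358
```

View pics/s13.png

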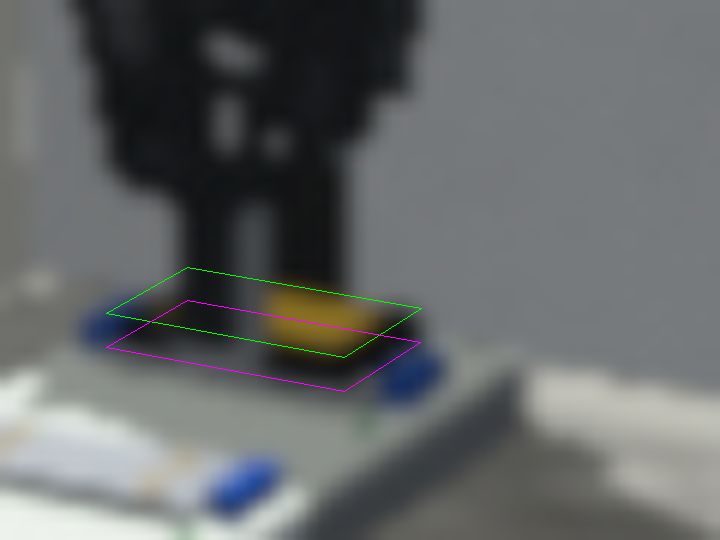

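```bash
python3 -m handwheel '{"offset":[[0,0,-0.02],[0,0,-0.04],[0,0,-0.06],[0,0,-0.08],[0,0,-0.1],[0,0,-0.1],[0,0,-0.1],[0,0,-0.1],[0,0,-0.1],[0,0,-0.1]],"roll":[0,0,0,0,0,0,0,0,0,0]}'
python3 - <<'E'
from h import *
d=ctrl.get_image("side");overlay(d,"s14.png",(250,160,310,205),12,(.6318,-.2687,.031),.02)
E
```

```text
t: 15.2
tool_pos: [0.6313, -0.2684, 0.0023]
tool_rot: [2.2, 2.242, 0.0]
contact_force: [-2.8, 1.8, 4.5]
opening: 0.0356
```

View pics/s14.png

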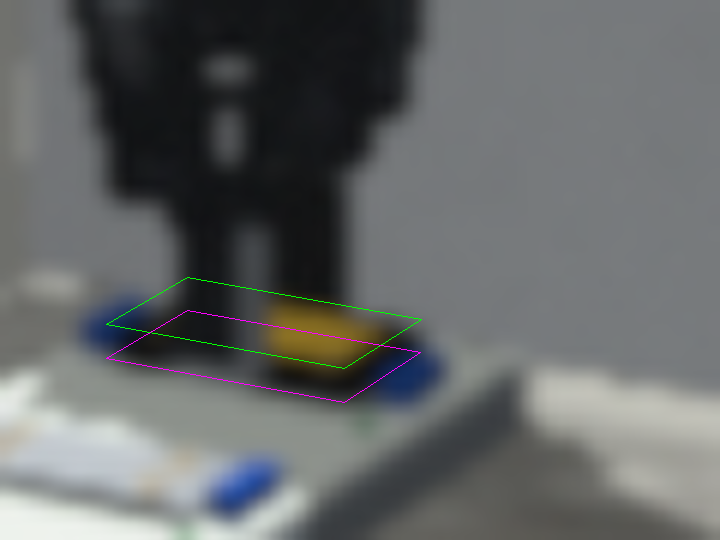

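```bash
python3 -m handwheel '{"offset":[[0,0,0],[0,0,0],[0,0,0],[0,0,0],[0,0,0.3],[0,0,0.7],[0,0,1.1],[0,0,1.5],[0,0,1.5],[0,0,1.5]],"roll":[0,0,0,0,0,0,0,0,0,0]}' 50
python3 - <<'E'
from h import *
d=ctrl.get_image("side");overlay(d,"s15.png",(250,160,310,205),12,(.6313,-.2684,.031),.02);batteries(d,(250,175,310,200),.035)
d=ctrl.get_image("top");batteries(d,(225,150,390,190),.035);batteries(d,(225,235,390,280))
E
```

```text
t: 16.25
tool_pos: [0.6318, -0.2687, 0.0636]
tool_rot: [2.199, 2.241, 0.001]
contact_force: [0.2, 0.7, -1.5]
opening: 0.0497
bat px [271.9 187.2] xy [ 0.6278 -0.2633] long axis deg 178.4 size [26.8 46.2] 57
bat px [255.2 257.8] xy [ 0.4219 -0.0348] long axis deg 99.7 size [27.9 39.2] 204
```

View pics/s15.png

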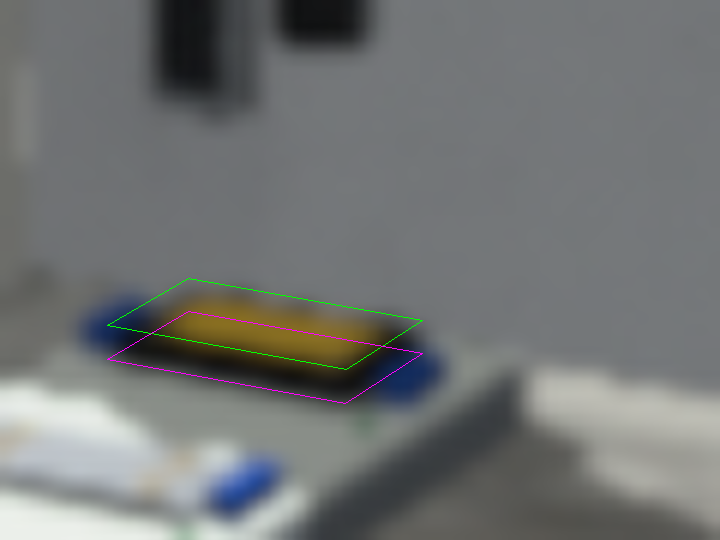

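```bash
python3 -m handwheel '{"offset":[[0,0,0],[0,0,0],[0,0,0],[0,0,-0.2],[0,0,-0.5],[0,0,-0.8],[0,0,-1],[0,0,-1.05],[0,0,-1.1],[0,0,-1.1]],"roll":[0,0,0,0,0,0,0,0,0,0]}' 0 40
python3 -m handwheel '{"offset":[[0,0,-0.02],[0,0,-0.04],[0,0,-0.06],[0,0,-0.08],[0,0,-0.1],[0,0,-0.12],[0,0,-0.14],[0,0,-0.15],[0,0,-0.15],[0,0,-0.15]],"roll":[0,0,0,0,0,0,0,0,0,0]}'
python3 - <<'E'
from h import *
d=ctrl.get_image("side");overlay(d,"s16.png",(250,160,310,205),12,(.6313,-.2684,.026),.02)
E
```

```text
t: 17.35
tool_pos: [0.6314, -0.2685, 0.0183]
tool_rot: [2.2, 2.242, 0.0]
contact_force: [-0.3, 0.2, -0.1]
opening: 0.0001
t: 18.35
tool_pos: [0.6313, -0.2684, 0.0123]
tool_rot: [2.2, 2.242, -0.0]
contact_force: [0.7, 0.1, 0.3]
opening: 0.0001
```

View pics/s16.png

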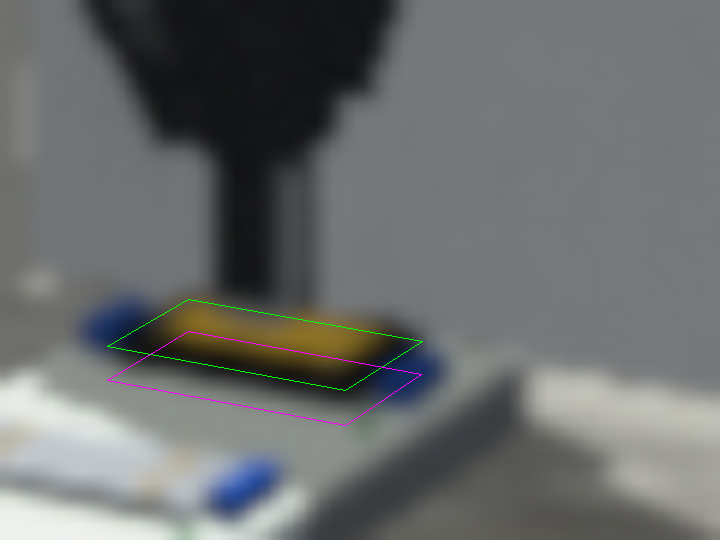

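```bash
python3 -m handwheel '{"offset":[[0,0,-0.02],[0,0,-0.04],[0,0,-0.06],[0,0,-0.08],[0,0,-0.1],[0,0,-0.12],[0,0,-0.14],[0,0,-0.15],[0,0,-0.15],[0,0,-0.15]],"roll":[0,0,0,0,0,0,0,0,0,0]}'
python3 -m handwheel '{"offset":[[0,0,-0.02],[0,0,-0.04],[0,0,-0.06],[0,0,-0.08],[0,0,-0.1],[0,0,-0.1],[0,0,-0.1],[0,0,-0.1],[0,0,-0.1],[0,0,-0.1]],"roll":[0,0,0,0,0,0,0,0,0,0]}'
python3 - <<'E'
from h import *
d=ctrl.get_image("side");overlay(d,"s17.png",(250,160,310,205),12,(.6313,-.2684,.026),.02)
E
```

```text
t: 19.4
tool_pos: [0.6313, -0.2685, 0.0079]
tool_rot: [-2.2, -2.242, 0.0]
contact_force: [-5.1, 2.8, 10.5]
opening: 0.0001
t: 20.4
tool_pos: [0.6313, -0.2685, 0.0077]
tool_rot: [-2.198, -2.242, 0.002]
contact_force: [-14.4, 6.8, 26.8]
opening: -0.0003
```

View pics/s17.png

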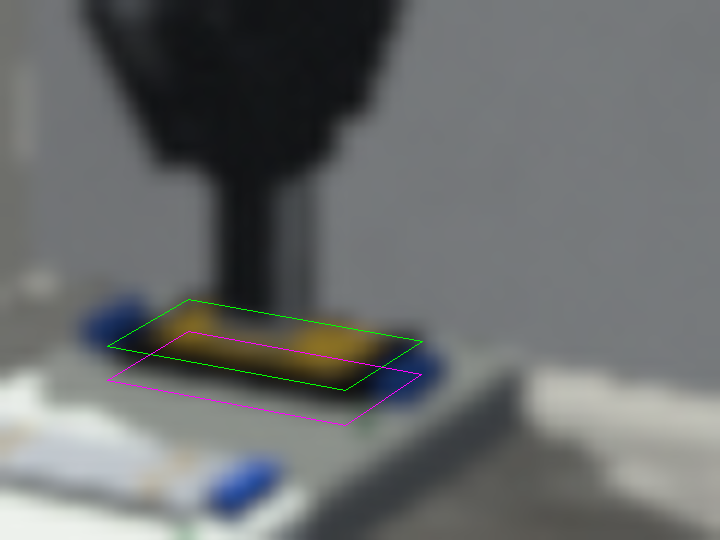

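```bash
python3 -m handwheel '{"offset":[[0,0,0.1],[0,0,0.2],[0,0,0.4],[0,0,0.8],[0,0,1.2],[0,0,1.6],[0,0,2],[0,0,2],[0,0,2],[0,0,2]],"roll":[0,0,0,0,0,0,0,0,0,0]}' 60
python3 - <<'E'
from h import *
d=ctrl.get_image("side");overlay(d,"s18.png",(250,160,310,205),12,(.6313,-.2684,.026),.02);batteries(d,(250,175,310,200),.035)
E
```

```text
t: 21.45
tool_pos: [0.6306, -0.2681, 0.0813]
tool_rot: [-2.199, -2.241, 0.001]
contact_force: [0.0, -0.4, -0.7]
opening: 0.0601
bat px [271.9 187.6] xy [ 0.6258 -0.2599] long axis deg 172.5 size [26.7 46.5] 57
```

View pics/s18.png

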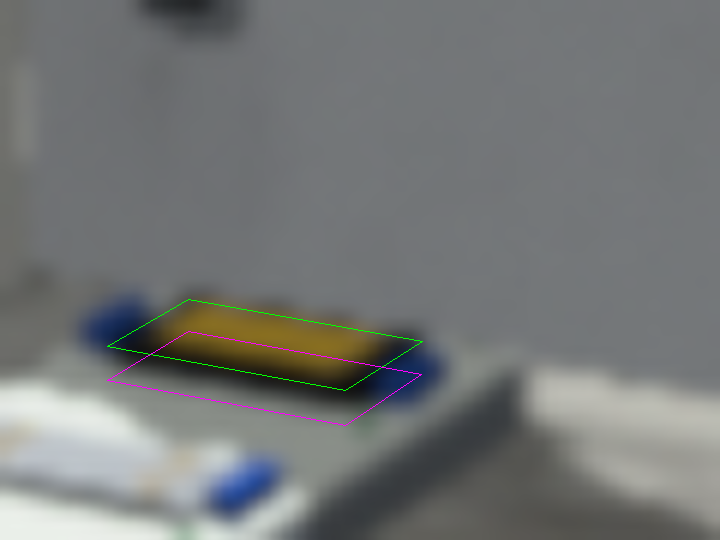

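Run:
```python
from h import *
d=ctrl.get_image("side");roi=(250,160,310,205)
overlay(d,"s19.png",roi,12,(.631,-.2685,.026),.02,.084,.022)
t=ctrl.get_image("top");save(t,"t19.png",(230,140,390,260),5);batteries(t,(225,235,390,280))
```

```text
bat px [254.9 257.8] xy [ 0.4219 -0.0341] long axis deg 102.9 size [27.6 38.9] 201
```

View pics/s19.png

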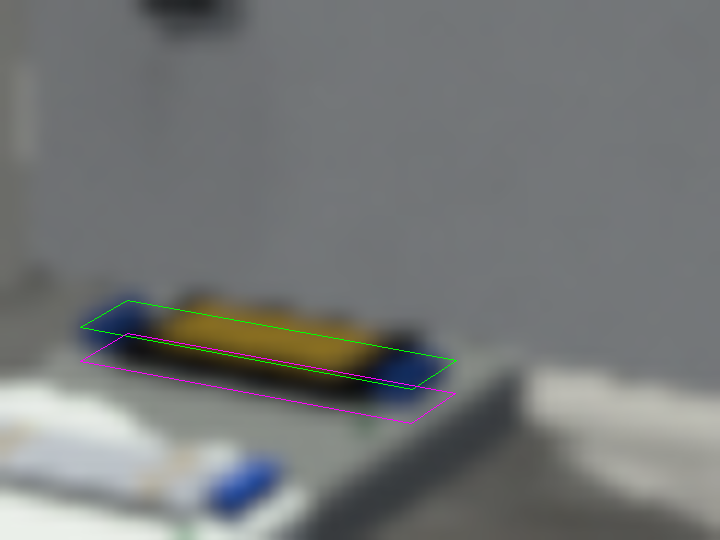

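View pics/t19.png

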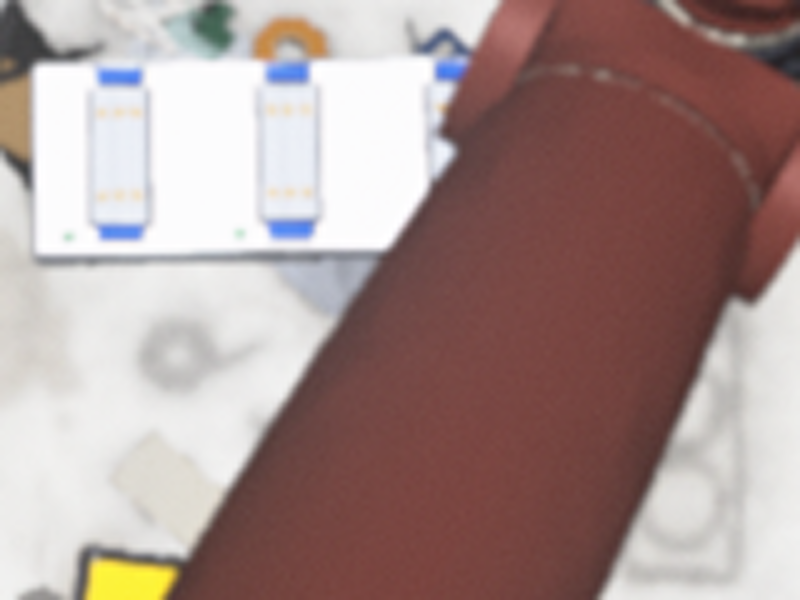

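```bash
python3 -m handwheel '{"offset":[[-0.4,0.15,0],[-1.1,0.35,0],[-1.9,0.6,0],[-2.7,0.9,0],[-3.4,1.15,0],[-4,1.35,0],[-4.5,1.5,0],[-4.9,1.65,0],[-5.1,1.72,0],[-5.19,1.72,0]],"roll":[-1.4,-2.8,-4.2,-5.6,-7,-8.4,-9.8,-11.2,-12.6,-14.0]}'
python3 - <<'E'
from h import *
t=ctrl.get_image("top");save(t,"t20.png",(230,140,390,260),5);batteries(t,(225,150,390,190),.032);batteries(t,(225,235,390,280))
s=ctrl.get_image("side");save(s,"s20.png",(240,150,380,255),5);batteries(s,(280,180,370,270))
for x in (253,287,320,355):
  for c,q,m in blobs(t,(100,120,60),(125,255,255),8,(x-10,145,x+12,195)): print("blue",c.round(2),cast(t,c,.03)[0][:2].round(4))
E
```

```text
t: 22.6
tool_pos: [0.4225, -0.199, 0.0816]
tool_rot: [-3.135, -0.185, 0.001]
contact_force: [0.6, -0.9, -1.0]
opening: 0.0596
bat px [355.8 168.7] xy [ 0.629  -0.2693] long axis deg 0.8 size [29.  47.8] 250
bat px [287.8 251. ] xy [ 0.4379 -0.1104] long axis deg 118.3 size [25.7 33.5] 157
bat px [257.4 258.4] xy [ 0.4206 -0.0398] long axis deg 84.0 size [28.8 47.7] 258
bat px [319.9 259.6] xy [ 0.4183 -0.1849] long axis deg 35.2 size [17.4 29.3] 89
bat px [333.9 219.3] xy [ 0.4247 -0.202 ] long axis deg 95.5 size [27.4 48.6] 94
bat px [315.4 230.8] xy [ 0.4371 -0.1205] long axis deg 87.7 size [30.5 53.4] 140
bat px [306.5 246.4] xy [ 0.4221 -0.0405] long axis deg 86.4 size [30.  50.3] 164
blue [253.52 154.86] [ 0.663  -0.0293]
blue [253.71 185.71] [ 0.5884 -0.0305]
blue [287.26 154.11] [ 0.665  -0.1089]
blue [287.73 185.47] [ 0.5891 -0.11  ]
blue [320.65 153.76] [ 0.6659 -0.1876]
blue [321.73 184.53] [ 0.5915 -0.1893]
blue [354.82 153.  ] [ 0.6678 -0.268 ]
blue [356.35 183.96] [ 0.593  -0.2699]
```

View pics/t20.png

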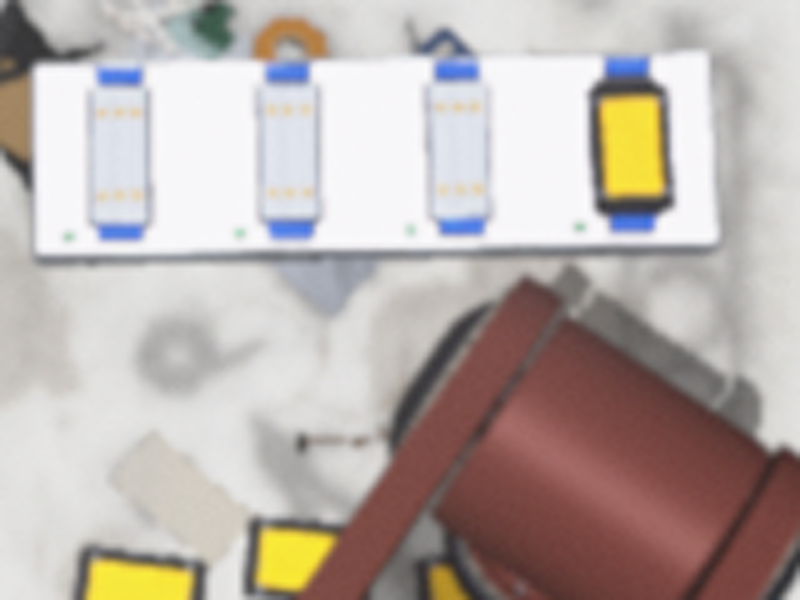

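View pics/s20.png

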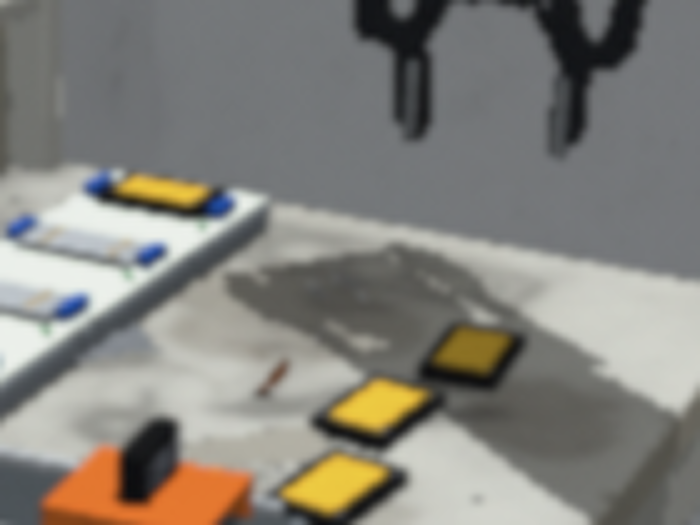

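```bash
python3 -m handwheel '{"offset":[[0,-0.02,-0.4],[0,-0.02,-0.9],[0,-0.02,-1.4],[0,-0.02,-1.8],[0,-0.02,-2.1],[0,-0.02,-2.3],[0,-0.02,-2.42],[0,-0.02,-2.5],[0,-0.02,-2.54],[0,-0.02,-2.57]],"roll":[-0.1,-0.1,-0.1,-0.1,-0.1,-0.1,-0.1,-0.1,-0.1,-0.1]}' 55
python3 -m handwheel '{"offset":[[0,0,0],[0,0,0],[0,0,0],[0,0,0],[0,0,0],[0,0,0],[0,0,0],[0,0,0],[0,0,0],[0,0,0]],"roll":[0,0,0,0,0,0,0,0,0,0]}' 30 60
python3 -m handwheel '{"offset":[[0,0,0.1],[0,0,0.3],[0,0,0.7],[0,0,1.1],[0,0,1.5],[0,0,1.8],[0,0,2],[0,0,2],[0,0,2],[0,0,2]],"roll":[0,0,0,0,0,0,0,0,0,0]}'
python3 - <<'E'
from h import *
s=ctrl.get_image("side");save(s,"s21.png",(290,140,390,240),6)
E
```

```text
t: 23.7
tool_pos: [0.4241, -0.2007, -0.0201]
tool_rot: [3.136, 0.178, 0.001]
contact_force: [0.4, -0.2, -0.4]
opening: 0.055
t: 24.7
tool_pos: [0.4242, -0.2009, -0.0197]
tool_rot: [3.136, 0.178, 0.001]
contact_force: [-1.1, 1.0, 5.6]
opening: 0.0356
t: 25.7
tool_pos: [0.423, -0.2, 0.0585]
tool_rot: [-3.135, -0.178, 0.002]
contact_force: [0.1, 0.1, -0.2]
opening: 0.0359
```

View pics/s21.png

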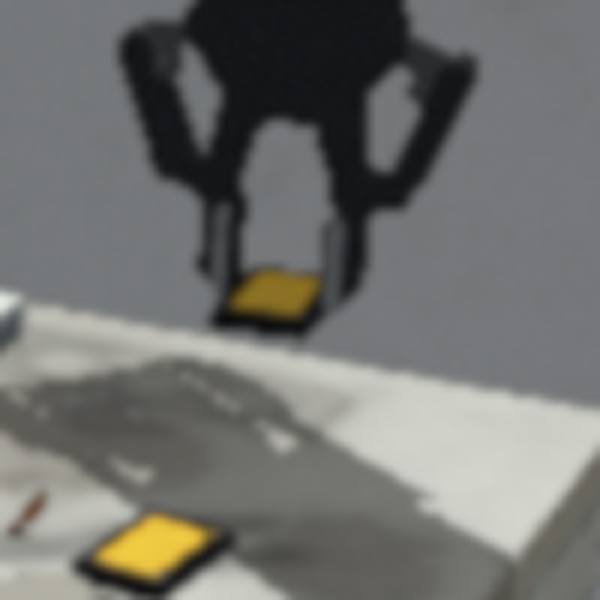

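```bash
python3 -m handwheel '{"offset":[[0.3,0,0],[0.9,0.05,0],[1.6,0.1,0],[2.3,0.15,0],[3,0.2,0],[3.7,0.25,0],[4.3,0.3,0],[4.8,0.3,0],[5.1,0.3,0],[5.2,0.3,0]],"roll":[1,2.4,3.8,5.2,6.6,8,9.4,10.8,12.2,13.6]}'
python3 -m handwheel '{"offset":[[0,0,0],[0,0,0],[0,0,-0.2],[0,0,-0.5],[0,0,-0.8],[0,0,-1],[0,0,-1.1],[0,0,-1.15],[0,0,-1.2],[0,0,-1.2]],"roll":[0.57,0.57,0.57,0.57,0.57,0.57,0.57,0.57,0.57,0.57]}'
python3 - <<'E'
from h import *
o=ctrl.get_obs();r=o["tool_rot"];print(np.degrees(2*np.arctan2(r[1],r[0])))
s=ctrl.get_image("side");save(s,"s22.png",(230,160,310,220),9)
E
```

```text
t: 26.75
tool_pos: [0.6324, -0.1882, 0.0584]
tool_rot: [-2.25, -2.191, 0.001]
contact_force: [0.2, 0.1, -1.4]
opening: 0.0353
t: 27.75
tool_pos: [0.6319, -0.1885, 0.0117]
tool_rot: [2.192, 2.25, 0.0]
contact_force: [-1.2, -0.4, -1.1]
opening: 0.0359
91.50614125400284
```

View pics/s22.png

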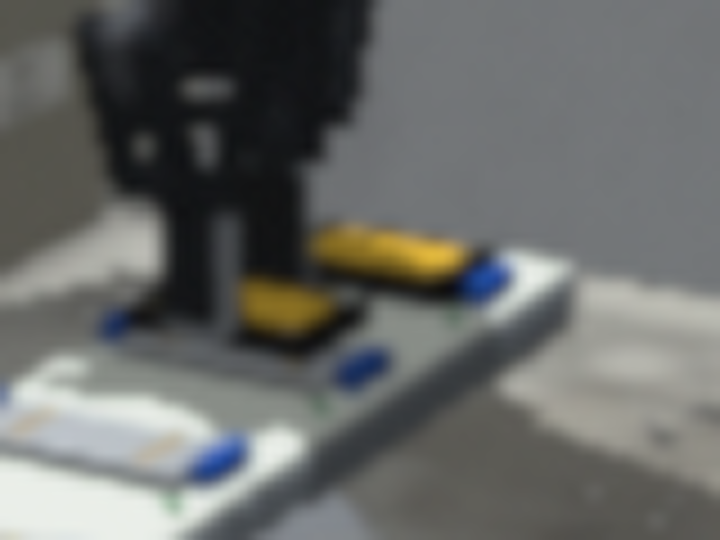

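```bash
python3 -m handwheel '{"offset":[[-0.02,0,-0.03],[-0.02,0,-0.06],[-0.02,0,-0.09],[-0.02,0,-0.11],[-0.02,0,-0.13],[-0.02,0,-0.14],[-0.02,0,-0.14],[-0.02,0,-0.14],[-0.02,0,-0.14],[-0.02,0,-0.14]],"roll":[0,0,0,0,0,0,0,0,0,0]}'
```

```text
t: 28.8
tool_pos: [0.6309, -0.1884, 0.006]
tool_rot: [2.192, 2.251, 0.0]
contact_force: [-3.0, 1.2, 4.8]
opening: 0.0355
```

```bash
python3 -m handwheel '{"offset":[[0,0,0],[0,0,0],[0,0,0],[0,0,0],[0,0,0.3],[0,0,0.7],[0,0,1.1],[0,0,1.5],[0,0,1.5],[0,0,1.5]],"roll":[0,0,0,0,0,0,0,0,0,0]}' 50
python3 - <<'E'
from h import *
s=ctrl.get_image("side");save(s,"s23.png",(230,160,310,220),9)
E
```

```text
t: 29.8
tool_pos: [0.6314, -0.1887, 0.0672]
tool_rot: [2.191, 2.249, 0.001]
contact_force: [1.1, 0.6, -0.7]
opening: 0.0498
```

View pics/s23.png

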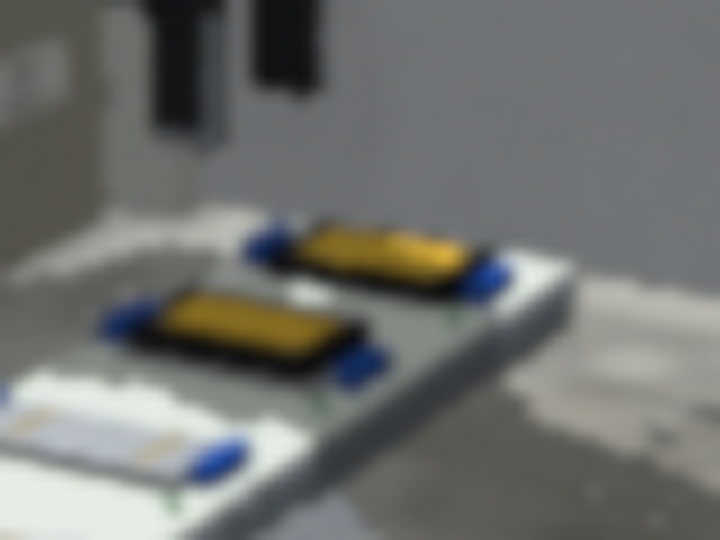

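```bash
python3 -m handwheel '{"offset":[[0,0,0],[0,0,0],[0,0,0],[0,0,-0.2],[0,0,-0.5],[0,0,-0.8],[0,0,-1],[0,0,-1.15],[0,0,-1.22],[0,0,-1.22]],"roll":[0,0,0,0,0,0,0,0,0,0]}' 0 40
python3 -m handwheel '{"offset":[[0,0,-0.03],[0,0,-0.06],[0,0,-0.09],[0,0,-0.12],[0,0,-0.15],[0,0,-0.18],[0,0,-0.21],[0,0,-0.21],[0,0,-0.21],[0,0,-0.21]],"roll":[0,0,0,0,0,0,0,0,0,0]}'
python3 -m handwheel '{"offset":[[0,0,-0.03],[0,0,-0.06],[0,0,-0.09],[0,0,-0.12],[0,0,-0.15],[0,0,-0.18],[0,0,-0.2],[0,0,-0.2],[0,0,-0.2],[0,0,-0.2]],"roll":[0,0,0,0,0,0,0,0,0,0]}'
```

```text
t: 30.85
tool_pos: [0.6306, -0.1883, 0.0166]
tool_rot: [-2.191, -2.25, 0.0]
contact_force: [-0.5, -0.2, 0.4]
opening: -0.0002
t: 31.85
tool_pos: [0.631, -0.1885, 0.0089]
tool_rot: [2.192, 2.25, 0.0]
contact_force: [-1.9, 0.5, 4.3]
opening: 0.0002
t: 32.85
tool_pos: [0.6311, -0.1886, 0.0077]
tool_rot: [-2.19, -2.25, 0.002]
contact_force: [-20.8, 7.8, 36.9]
opening: 0.0002
```

```bash
python3 -m handwheel '{"offset":[[0,0,0.2],[0,0,0.5],[0,0,1],[0,0,1.5],[-0.3,0.1,2],[-1,0.35,2],[-1.8,0.65,2],[-2.6,1,2],[-3.4,1.3,2],[-4.1,1.6,2]],"roll":[0,0,0,0,-1,-2.4,-3.8,-5.2,-6.6,-8]}' 55
python3 -m handwheel '{"offset":[[-0.5,0.1,0],[-0.75,0.12,0],[-0.75,0.12,0],[-0.75,0.12,0],[-0.75,0.12,0],[-0.75,0.12,0],[-0.75,0.12,0],[-0.75,0.12,0],[-0.75,0.12,0],[-0.75,0.12,0]],"roll":[-1.4,-2.8,-4.2,-5.6,-7,-7.75,-7.75,-7.75,-7.75,-7.75]}' 55
python3 - <<'E'
from h import *
t=ctrl.get_image("top");save(t,"t24.png",(230,140,390,260),5);batteries(t,(225,150,390,190),.032);batteries(t,(225,235,390,280))
s=ctrl.get_image("side");save(s,"s24.png",(190,150,350,255),5);batteries(s,(280,200,370,270))
E
```

```text
t: 33.85
tool_pos: [0.4651, -0.1237, 0.0797]
tool_rot: [-2.921, -1.155, 0.001]
contact_force: [0.1, 0.1, 0.7]
opening: 0.0549
t: 34.85
tool_pos: [0.4368, -0.1196, 0.0806]
tool_rot: [-3.14, 0.081, 0.0]
contact_force: [0.2, 0.9, -0.4]
opening: 0.0548
bat px [355.8 168.8] xy [ 0.6289 -0.2693] long axis deg 0.7 size [28.9 48. ] 251
bat px [321.8 169.6] xy [ 0.6268 -0.1896] long axis deg 2.2 size [28.7 47.4] 244
bat px [261.6 259.3] xy [ 0.4186 -0.0495] long axis deg 128.9 size [25.9 31.4] 152
bat px [282.9 255.5] xy [ 0.4274 -0.0989] long axis deg 58.3 size [ 6.6 12.2] 15
bat px [315.1 230.5] xy [ 0.4382 -0.1214] long axis deg 87.3 size [28.5 48.2] 116
bat px [306.7 246.3] xy [ 0.4222 -0.0411] long axis deg 86.9 size [30.  51.7] 168
```

View pics/t24.png

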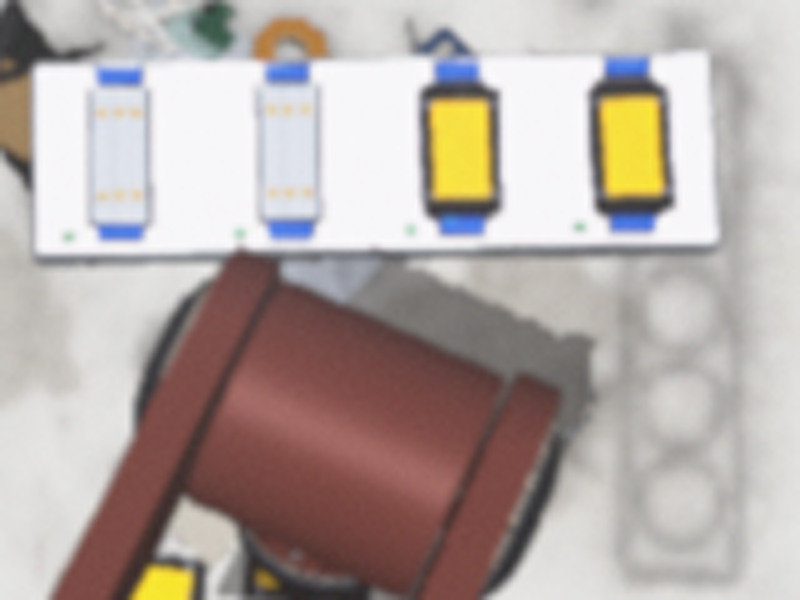

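View pics/s24.png

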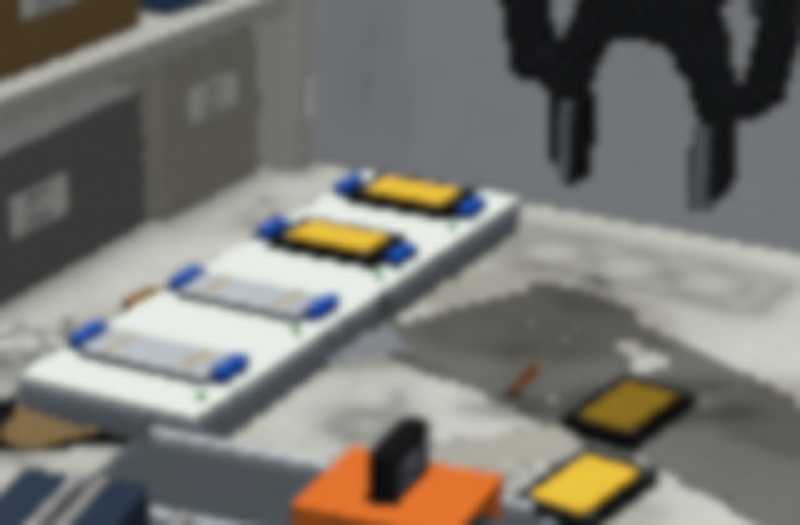

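```bash
python3 -m handwheel '{"offset":[[0,-0.01,-0.4],[0,-0.01,-0.9],[0,-0.01,-1.4],[0,-0.01,-1.8],[0,-0.01,-2.1],[0,-0.01,-2.3],[0,-0.01,-2.4],[0,-0.01,-2.46],[0,-0.01,-2.5],[0,-0.01,-2.54]],"roll":[0,0,0,0,0,0,0,0,0,0]}' 55
python3 -m handwheel '{"offset":[[0,0,0],[0,0,0],[0,0,0],[0,0,0],[0,0,0],[0,0,0],[0,0,0],[0,0,0],[0,0,0],[0,0,0]],"roll":[0,0,0,0,0,0,0,0,0,0]}' 30 60
python3 -m handwheel '{"offset":[[0,0,0.1],[0,0,0.3],[0,0,0.7],[0,0,1.1],[0,0,1.5],[0,0,1.8],[0,0,2],[0,0,2],[0,0,2],[0,0,2]],"roll":[0,0,0,0,0,0,0,0,0,0]}'
python3 - <<'E'
from h import *
s=ctrl.get_image("side");save(s,"s25.png",(280,140,380,240),6)
E
```

```text
t: 35.95
tool_pos: [0.4374, -0.1203, -0.0204]
tool_rot: [3.14, -0.082, 0.002]
contact_force: [0.8, -0.4, 0.5]
opening: 0.0554
t: 36.95
tool_pos: [0.4376, -0.1203, -0.0201]
tool_rot: [3.14, -0.082, 0.002]
contact_force: [-0.8, 0.9, 6.0]
opening: 0.0356
t: 37.95
tool_pos: [0.4362, -0.1197, 0.0581]
tool_rot: [-3.14, 0.082, 0.003]
contact_force: [-0.5, -0.5, -0.2]
opening: 0.0356
```

View pics/s25.png

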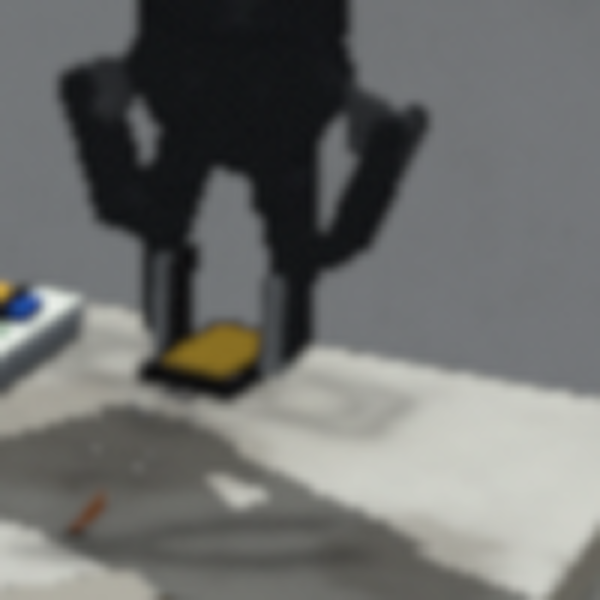

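```bash
python3 -m handwheel '{"offset":[[0.3,0,0],[0.9,0.05,0],[1.6,0.1,0],[2.3,0.15,0],[3,0.2,0],[3.7,0.25,0],[4.2,0.27,0],[4.6,0.27,0],[4.8,0.27,0],[4.87,0.27,0]],"roll":[1,2.4,3.8,5.2,6.6,8,9.4,10.8,12.2,13.6]}'
python3 -m handwheel '{"offset":[[0,0,0],[0,0,0],[0,0,0],[0,0,-0.2],[0,0,-0.5],[0,0,-0.8],[0,0,-1],[0,0,-1.1],[0,0,-1.15],[0,0,-1.15]],"roll":[1.4,2.1,2.1,2.1,2.1,2.1,2.1,2.1,2.1,2.1]}'
python3 - <<'E'
from h import *
o=ctrl.get_obs();r=o["tool_rot"];print(np.degrees(2*np.arctan2(r[1],r[0])))
s=ctrl.get_image("side");save(s,"s26.png",(210,170,290,230),9)
E
```

```text
t: 39.0
tool_pos: [0.632, -0.1091, 0.0579]
tool_rot: [-2.424, -1.997, 0.001]
contact_force: [-0.6, 0.4, -1.1]
opening: 0.0355
t: 40.0
tool_pos: [0.6317, -0.1092, 0.0129]
tool_rot: [-2.198, -2.245, 0.0]
contact_force: [0.0, -0.3, -0.4]
opening: 0.0356
-268.7952934790052
```

View pics/s26.png

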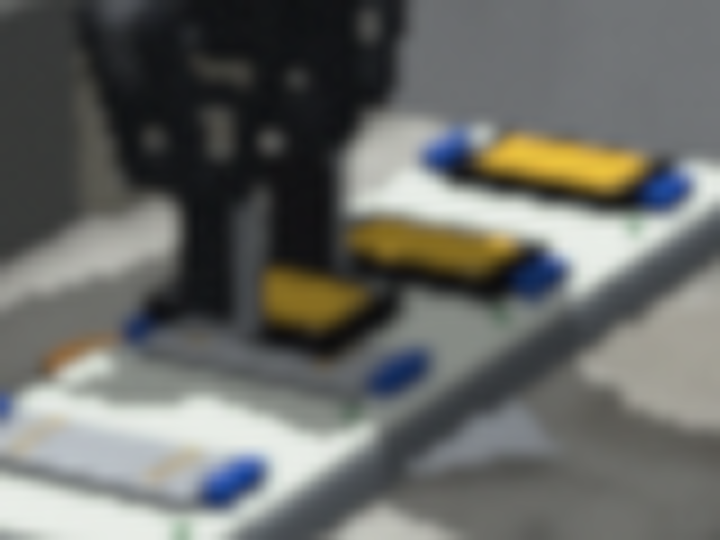

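```bash
python3 -m handwheel '{"offset":[[0,0,-0.03],[0,0,-0.06],[0,0,-0.09],[0,0,-0.12],[0,0,-0.15],[0,0,-0.17],[0,0,-0.17],[0,0,-0.17],[0,0,-0.17],[0,0,-0.17]],"roll":[0,0,0,0,0,0,0,0,0,0]}'
python3 -m handwheel '{"offset":[[0,0,0],[0,0,0],[0,0,0],[0,0,0],[0,0,0.3],[0,0,0.7],[0,0,1.1],[0,0,1.5],[0,0,1.5],[0,0,1.5]],"roll":[0,0,0,0,0,0,0,0,0,0]}' 50
python3 - <<'E'
from h import *
s=ctrl.get_image("side");save(s,"s27.png",(210,170,290,230),9)
E
```

```text
t: 41.05
tool_pos: [0.6317, -0.1092, 0.0066]
tool_rot: [-2.198, -2.245, 0.0]
contact_force: [-2.3, 0.2, 5.2]
opening: 0.0359
t: 42.05
tool_pos: [0.6322, -0.1094, 0.0675]
tool_rot: [2.197, 2.244, 0.001]
contact_force: [-0.6, 0.3, -0.7]
opening: 0.0502
```

View pics/s27.png

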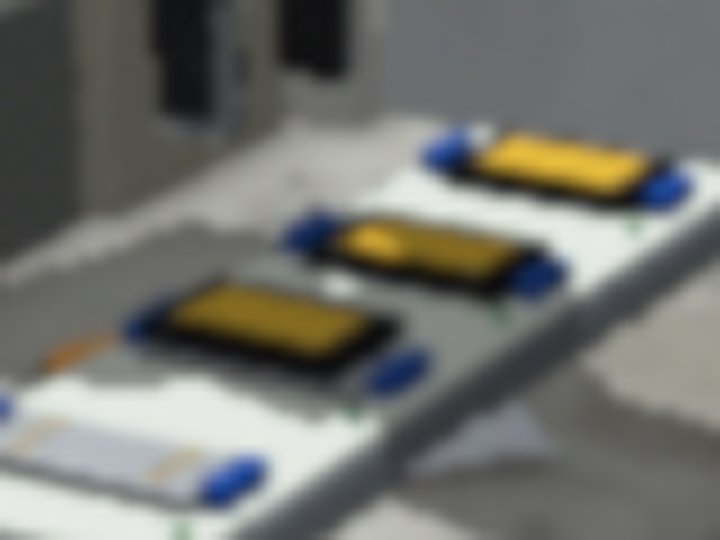

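```bash
python3 -m handwheel '{"offset":[[0,0,0],[0,0,0],[0,0,0],[0,0,-0.2],[0,0,-0.5],[0,0,-0.8],[0,0,-1],[0,0,-1.15],[0,0,-1.22],[0,0,-1.22]],"roll":[0,0,0,0,0,0,0,0,0,0]}' 0 40
python3 -m handwheel '{"offset":[[0,0,-0.03],[0,0,-0.06],[0,0,-0.09],[0,0,-0.12],[0,0,-0.15],[0,0,-0.18],[0,0,-0.21],[0,0,-0.21],[0,0,-0.21],[0,0,-0.21]],"roll":[0,0,0,0,0,0,0,0,0,0]}'
python3 -m handwheel '{"offset":[[0,0,-0.03],[0,0,-0.06],[0,0,-0.09],[0,0,-0.12],[0,0,-0.15],[0,0,-0.18],[0,0,-0.2],[0,0,-0.2],[0,0,-0.2],[0,0,-0.2]],"roll":[0,0,0,0,0,0,0,0,0,0]}'
```

```text
t: 43.1
tool_pos: [0.6314, -0.1092, 0.017]
tool_rot: [-2.197, -2.244, 0.001]
contact_force: [-0.2, 0.6, -0.4]
opening: 0.0
t: 44.1
tool_pos: [0.6319, -0.1093, 0.0095]
tool_rot: [2.198, 2.245, 0.0]
contact_force: [-2.9, 0.3, 4.9]
opening: -0.0001
t: 45.1
tool_pos: [0.6319, -0.1094, 0.0077]
tool_rot: [-2.196, -2.244, 0.003]
contact_force: [-19.9, 4.6, 37.2]
opening: -0.0001
```

```bash
python3 -m handwheel '{"offset":[[0,0,0.2],[0,0,0.5],[0,0,1],[0,0,1.5],[-0.3,0.1,2],[-1,0.35,2],[-1.8,0.65,2],[-2.6,1,2],[-3.4,1.3,2],[-4.1,1.6,2]],"roll":[0,0,0,0,-1,-2.4,-3.8,-5.2,-6.6,-8]}' 55
python3 -m handwheel '{"offset":[[-0.6,0.1,0],[-1,0.12,0],[-1.14,0.12,0],[-1.14,0.12,0],[-1.14,0.12,0],[-1.14,0.12,0],[-1.14,0.12,0],[-1.14,0.12,0],[-1.14,0.12,0],[-1.14,0.12,0]],"roll":[-1.4,-2.8,-4.2,-5.6,-7,-8,-8,-8,-8,-8]}' 55
python3 - <<'E'
from h import *
t=ctrl.get_image("top");save(t,"t28.png",(230,140,390,260),5);batteries(t,(225,150,390,190),.032);batteries(t,(225,235,390,280))
s=ctrl.get_image("side");save(s,"s28.png",(190,150,350,255),5);batteries(s,(280,200,370,270))
E
```

```text
t: 46.1
tool_pos: [0.4658, -0.0446, 0.0802]
tool_rot: [-2.924, -1.148, 0.001]
contact_force: [-0.2, -0.4, -0.0]
opening: 0.055
t: 47.1
tool_pos: [0.422, -0.0404, 0.081]
tool_rot: [-3.139, 0.13, 0.0]
contact_force: [0.9, -0.1, 0.4]
opening: 0.0553
bat px [288.  168.5] xy [ 0.6293 -0.1105] long axis deg 179.3 size [29.4 46.9] 249
bat px [355.9 168.7] xy [ 0.6291 -0.2693] long axis deg 1.2 size [28.9 47.8] 249
bat px [321.8 169.6] xy [ 0.6268 -0.1896] long axis deg 2.2 size [28.7 47.4] 244
bat px [306.1 246.4] xy [ 0.4229 -0.0402] long axis deg 86.7 size [27.7 50.4] 150
```

View pics/t28.png

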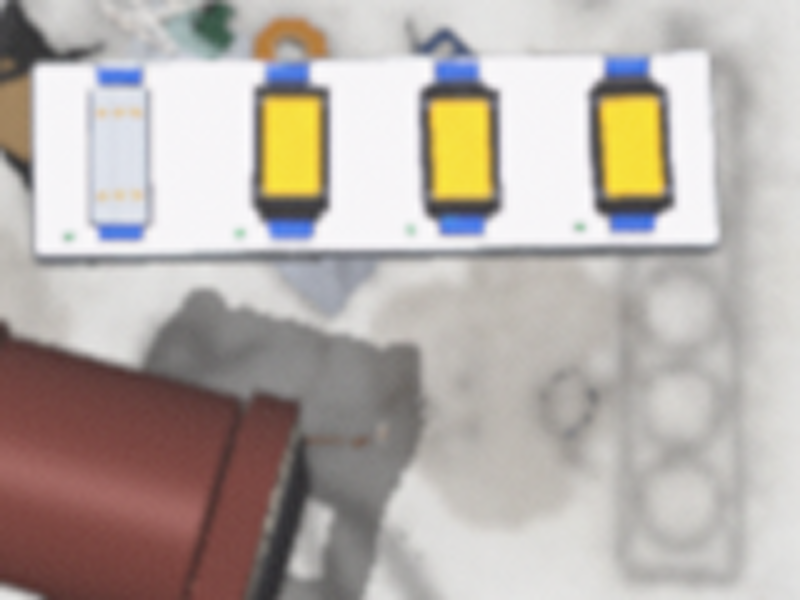

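View pics/s28.png

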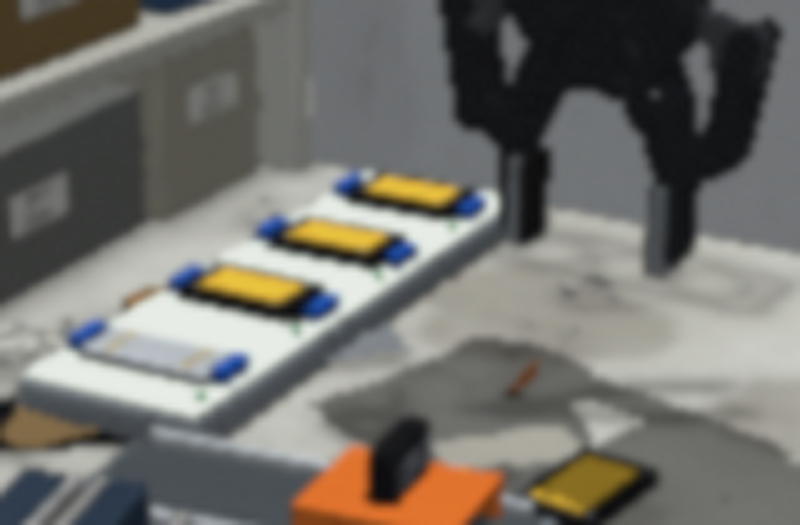

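```bash
python3 -m handwheel '{"offset":[[0,0,-0.4],[0,0,-0.9],[0,0,-1.4],[0,0,-1.8],[0,0,-2.1],[0,0,-2.3],[0,0,-2.4],[0,0,-2.46],[0,0,-2.5],[0,0,-2.55]],"roll":[0,0,0,0,0,0,0,0,0,0]}' 55
python3 -m handwheel '{"offset":[[0,0,0],[0,0,0],[0,0,0],[0,0,0],[0,0,0],[0,0,0],[0,0,0],[0,0,0],[0,0,0],[0,0,0]],"roll":[0,0,0,0,0,0,0,0,0,0]}' 30 60
python3 -m handwheel '{"offset":[[0,0,0.1],[0,0,0.3],[0,0,0.7],[0,0,1.1],[0,0,1.5],[0,0,1.8],[0,0,2],[0,0,2],[0,0,2],[0,0,2]],"roll":[0,0,0,0,0,0,0,0,0,0]}'
python3 - <<'E'
from h import *
s=ctrl.get_image("side");save(s,"s29.png",(270,140,370,240),6)
E
```

```text
t: 48.2
tool_pos: [0.4227, -0.0406, -0.0204]
tool_rot: [3.139, -0.131, 0.002]
contact_force: [0.1, 0.2, -1.2]
opening: 0.0554
t: 49.2
tool_pos: [0.4227, -0.0406, -0.0202]
tool_rot: [3.139, -0.131, 0.002]
contact_force: [-0.5, 0.4, 5.7]
opening: 0.0354
t: 50.2
tool_pos: [0.4213, -0.0402, 0.0581]
tool_rot: [-3.138, 0.131, 0.003]
contact_force: [0.3, 0.0, -0.9]
opening: 0.0354
```

View pics/s29.png

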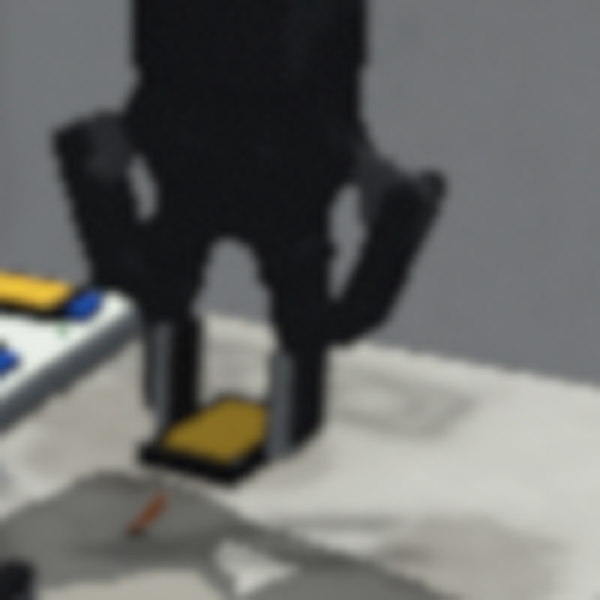

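```bash
python3 -m handwheel '{"offset":[[0.3,0,0],[0.9,0.05,0],[1.6,0.1,0],[2.3,0.15,0],[3,0.2,0],[3.7,0.25,0],[4.3,0.28,0],[4.8,0.28,0],[5.1,0.28,0],[5.16,0.28,0]],"roll":[1,2.4,3.8,5.2,6.6,8,9.4,10.8,12.2,13.6]}'
python3 -m handwheel '{"offset":[[0,0,0],[0,0,0],[0,0,0],[0,0,-0.2],[0,0,-0.5],[0,0,-0.8],[0,0,-1],[0,0,-1.1],[0,0,-1.15],[0,0,-1.15]],"roll":[1.4,2.47,2.47,2.47,2.47,2.47,2.47,2.47,2.47,2.47]}'
python3 - <<'E'
from h import *
o=ctrl.get_obs();r=o["tool_rot"];print(np.degrees(2*np.arctan2(r[1],r[0])))
s=ctrl.get_image("side");save(s,"s30.png",(190,170,270,230),9)
E
```

```text
t: 51.25
tool_pos: [0.6293, -0.0292, 0.058]
tool_rot: [-2.455, -1.959, 0.001]
contact_force: [-0.7, -0.7, -0.7]
opening: 0.0355
t: 52.25
tool_pos: [0.6285, -0.0292, 0.0129]
tool_rot: [-2.19, -2.253, 0.0]
contact_force: [0.1, 0.6, -0.4]
opening: 0.0358
-268.3760395286038
```

View pics/s30.png

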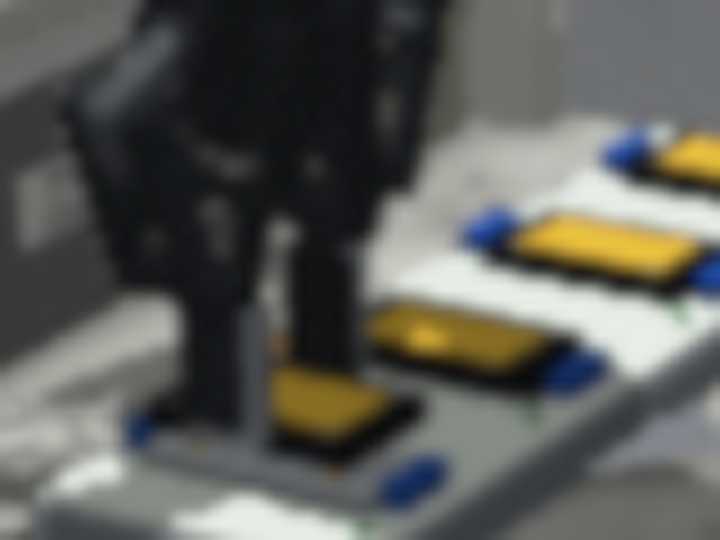

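```bash
python3 -m handwheel '{"offset":[[0,0,-0.03],[0,0,-0.06],[0,0,-0.09],[0,0,-0.12],[0,0,-0.15],[0,0,-0.17],[0,0,-0.17],[0,0,-0.17],[0,0,-0.17],[0,0,-0.17]],"roll":[0,0,0,0,0,0,0,0,0,0]}'
python3 -m handwheel '{"offset":[[0,0,0],[0,0,0],[0,0,0],[0,0,0],[0,0,0.3],[0,0,0.7],[0,0,1.1],[0,0,1.5],[0,0,1.5],[0,0,1.5]],"roll":[0,0,0,0,0,0,0,0,0,0]}' 50
python3 - <<'E'
from h import *
s=ctrl.get_image("side");save(s,"s31.png",(190,170,270,230),9)
E
```

```text
t: 53.3
tool_pos: [0.6285, -0.0292, 0.0067]
tool_rot: [2.19, 2.253, -0.0]
contact_force: [-3.1, -0.6, 4.6]
opening: 0.0356
t: 54.3
tool_pos: [0.6291, -0.0293, 0.0675]
tool_rot: [2.188, 2.252, 0.002]
contact_force: [-0.6, -0.1, -0.4]
opening: 0.0502
```

View pics/s31.png

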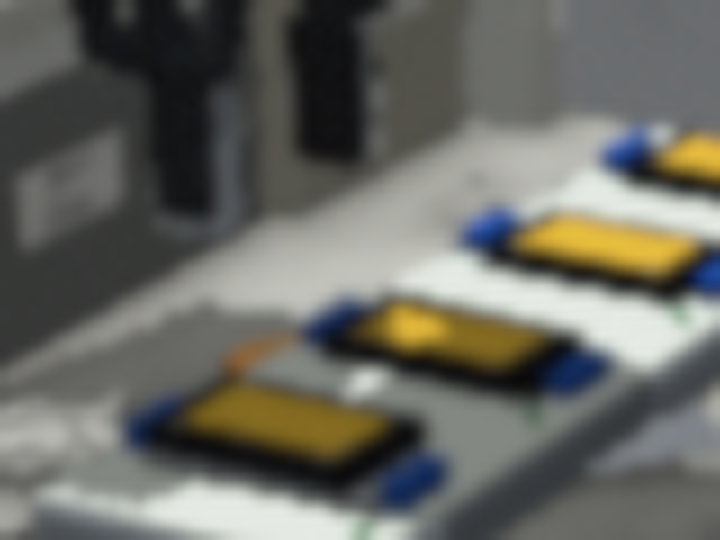

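Between the stops. Press it.

```bash
python3 -m handwheel '{"offset":[[0,0,0],[0,0,0],[0,0,0],[0,0,-0.2],[0,0,-0.5],[0,0,-0.8],[0,0,-1],[0,0,-1.15],[0,0,-1.22],[0,0,-1.22]],"roll":[0,0,0,0,0,0,0,0,0,0]}' 0 40
python3 -m handwheel '{"offset":[[0,0,-0.03],[0,0,-0.06],[0,0,-0.09],[0,0,-0.12],[0,0,-0.15],[0,0,-0.18],[0,0,-0.21],[0,0,-0.21],[0,0,-0.21],[0,0,-0.21]],"roll":[0,0,0,0,0,0,0,0,0,0]}'
python3 -m handwheel '{"offset":[[0,0,-0.03],[0,0,-0.06],[0,0,-0.09],[0,0,-0.12],[0,0,-0.15],[0,0,-0.18],[0,0,-0.2],[0,0,-0.2],[0,0,-0.2],[0,0,-0.2]],"roll":[0,0,0,0,0,0,0,0,0,0]}'
python3 -m handwheel '{"offset":[[0,0,0.2],[0,0,0.5],[0,0,1],[0,0,1.5],[0,0,2],[-1,0,3],[-2,0,3.5],[-2.8,0,3.5],[-3.4,0,3.5],[-3.8,0,3.5]],"roll":[0,0,0,0,0,0,0,0,0,0]}'
python3 - <<'E'
from h import *
t=ctrl.get_image("top");save(t,"t32.png",(180,140,390,300),3);batteries(t,(225,150,390,190),.030)
s=ctrl.get_image("side");save(s,"s32.png",(190,150,350,270),5)
for x in (253,287,320,355):
  for c,q,m in blobs(t,(100,120,60),(125,255,255),8,(x-10,145,x+12,195)): print("blue",c.round(2),cast(t,c,.03)[0][:2].round(4))
for c,q,m in blobs(t,(3,150,100),(18,255,255),30,(185,225,225,270)): print("orange",c.round(1),q,rect(t,m,.054)[:3])
E
```

```text
t: 55.35
tool_pos: [0.6282, -0.0292, 0.017]
tool_rot: [-2.189, -2.252, 0.001]
contact_force: [0.9, -0.7, 0.2]
opening: -0.0003
t: 56.35
tool_pos: [0.6286, -0.0292, 0.0093]
tool_rot: [2.189, 2.253, 0.0]
contact_force: [-1.8, 0.5, 6.0]
opening: -0.0004
t: 57.35
tool_pos: [0.6287, -0.0293, 0.0077]
tool_rot: [-2.188, -2.252, 0.003]
contact_force: [-20.7, 2.4, 37.9]
opening: -0.0002
t: 58.35
tool_pos: [0.4748, -0.0291, 0.1404]
tool_rot: [-2.19, -2.252, 0.0]
contact_force: [0.0, -0.5, -0.4]
opening: -0.0
bat px [288.  168.5] xy [ 0.6299 -0.1106] long axis deg 0.4 size [29.6 47.3] 251
bat px [355.8 168.8] xy [ 0.6295 -0.2696] long axis deg 0.7 size [29.  48.1] 251
bat px [254.1 165.9] xy [ 0.6361 -0.0309] long axis deg 40.0 size [28.3 31.6] 159
bat px [321.8 169.6] xy [ 0.6273 -0.1897] long axis deg 2.2 size [28.7 47.5] 244
blue [253.35 154.96] [ 0.6628 -0.0289]
blue [287.26 154.11] [ 0.665  -0.1089]
blue [287.58 185.26] [ 0.5896 -0.1096]
blue [321. 154.] [ 0.6653 -0.1884]
blue [321.5 184. ] [ 0.5927 -0.1887]
blue [355. 153.] [ 0.6678 -0.2685]
blue [356.35 183.96] [ 0.593  -0.2699]
orange [208.5 245.1] [199 233  17  24 248] (array([0.44604309, 0.06800849]), np.float64(2.3883740195377925), array([30.77638522, 55.16538102]))
```

View pics/t32.png

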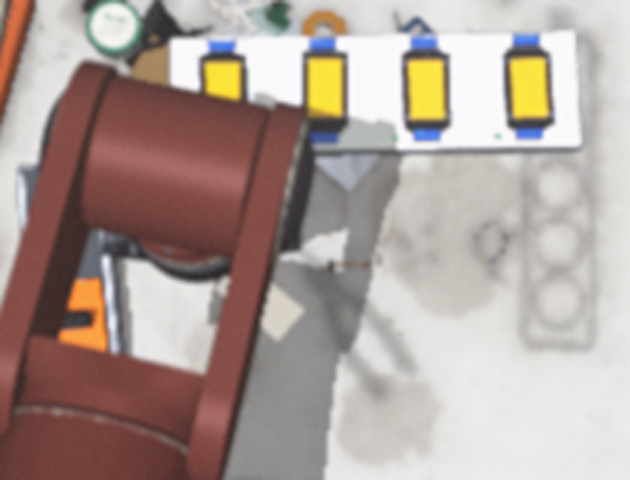

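View pics/s32.png

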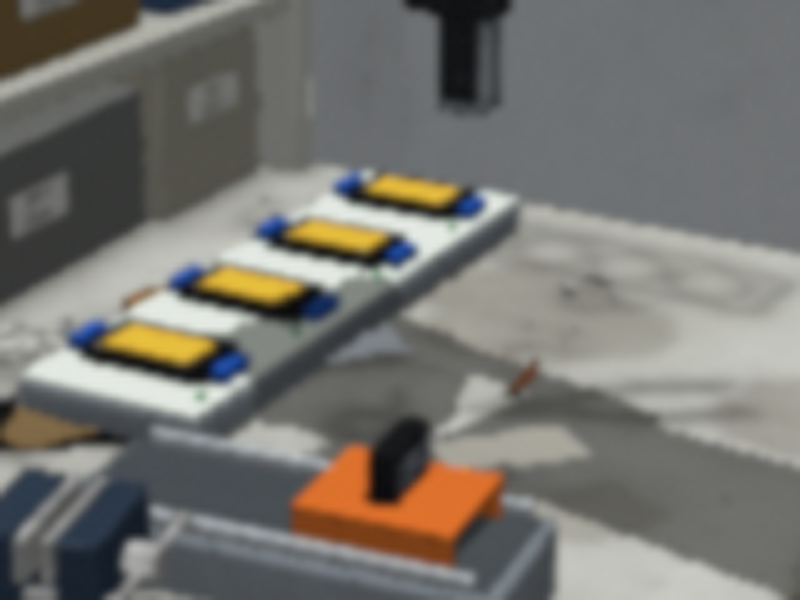

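Run:
```python
from h import *
t=ctrl.get_image("top");s=ctrl.get_image("side")
for z in(.065,.07,.076): print(z,cast(t,(202.5,246.5),z)[0].round(4))
print(proj(s,[.4415,.0795,.065]),proj(s,[.4415,.0795,.076]),proj(t,[.4415,.0795,.074]))
o=ctrl.get_obs();print(o["tool_pos"])
m=cv2.imread("pics/top0.png")[:,:,::-1]
t["img"]=np.ascontiguousarray(m);save(t,"box0.png",(180,185,240,285),6)
for c,q,mm in blobs(t,(0,0,0),(180,255,70),8,(190,238,216,256)): print("dark",c,q,rect(t,mm,.072)[:3])
```

```text
0.065 [0.4415 0.0796 0.065 ]
0.07 [0.441  0.0789 0.07  ]
0.076 [0.4403 0.0779 0.076 ]
[[270.32441447 241.99282815]] [[270.36997584 236.49262503]] [[201.94137829 246.0611712 ]]
[ 0.47664139 -0.02925518  0.14082531]
dark [202.67391304 246.        ] [195 244  15   5  46] (array([0.44186724, 0.07819993]), np.float64(94.25874129132382), array([ 7.41811378, 32.06804784]))
```

View pics/box0.png

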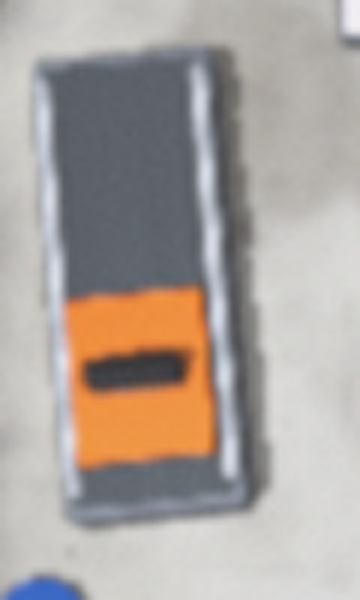

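```bash
python3 -m handwheel '{"offset":[[-0.1,0.3,0],[-0.2,0.7,0],[-0.4,1.2,0],[-0.6,1.7,0],[-0.8,2.2,0],[-0.85,2.5,0],[-0.85,2.69,0],[-0.85,2.69,0],[-0.85,2.69,0],[-0.85,2.69,0]],"roll":[-1,-2.4,-3.8,-5.2,-6.6,-8,-9.4,-10.8,-12.2,-13.6]}' 50
python3 -m handwheel '{"offset":[[0,0,-0.2],[0,0,-0.5],[0,0,-0.8],[0,0,-1.1],[0,0,-1.3],[0,0,-1.4],[0,0,-1.5],[0,0,-1.5],[0,0,-1.5],[0,0,-1.5]],"roll":[-0.85,-0.85,-0.85,-0.85,-0.85,-0.85,-0.85,-0.85,-0.85,-0.85]}'
python3 - <<'E'
from h import *
s=ctrl.get_image("side");save(s,"s33.png",(230,190,310,270),7)
o=ctrl.get_obs();r=o["tool_rot"];print(np.degrees(2*np.arctan2(r[1],r[0])))
t=ctrl.get_image("top");save(t,"t33.png",(180,180,280,280),6)
E
```

```text
t: 59.55
tool_pos: [0.4434, 0.0787, 0.141]
tool_rot: [-3.13, -0.266, 0.0]
contact_force: [-0.1, 0.4, -0.4]
opening: 0.0498
t: 60.55
tool_pos: [0.4429, 0.0784, 0.0817]
tool_rot: [3.139, 0.135, 0.002]
contact_force: [-0.1, -0.2, 0.4]
opening: 0.0501
4.934860625671765
```

View pics/s33.png

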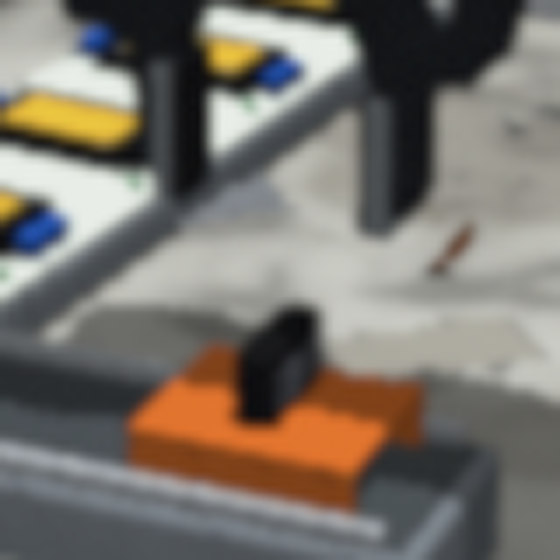

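View pics/t33.png

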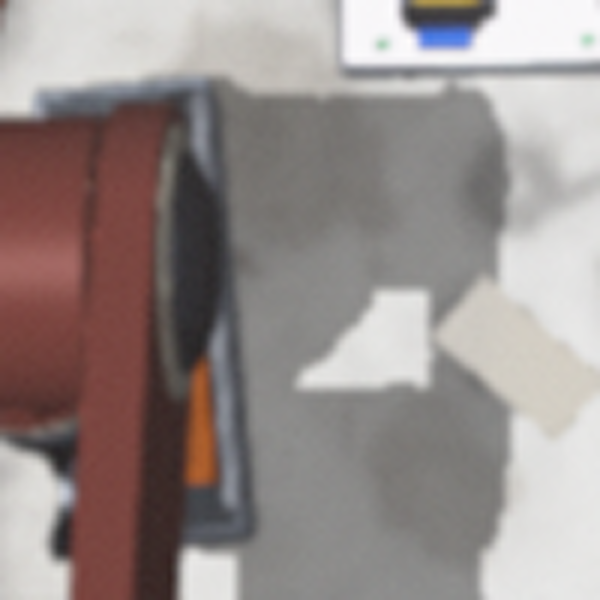

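```bash
python3 -m handwheel '{"offset":[[0,0,-0.2],[0,0,-0.4],[0,0,-0.6],[0,0,-0.75],[0,0,-0.85],[0,0,-0.92],[0,0,-0.98],[0,0,-1.02],[0,0,-1.02],[0,0,-1.02]],"roll":[0,0,0,0,0,0,0,0,0,0]}'
python3 -m handwheel '{"offset":[[0,0,0],[0,0,0],[0,0,0],[0,0,0],[0,0,0],[0,0,0],[0,0,0],[0,0,0],[0,0,0],[0,0,0]],"roll":[0,0,0,0,0,0,0,0,0,0]}' 5 40
python3 - <<'E'
from h import *
s=ctrl.get_image("side");save(s,"s34.png",(230,190,310,270),7)
E
```

```text
t: 61.65
tool_pos: [0.4426, 0.0784, 0.0405]
tool_rot: [3.139, 0.135, 0.001]
contact_force: [0.7, -0.6, 0.5]
opening: 0.0503
t: 62.65
tool_pos: [0.4426, 0.0784, 0.0406]
tool_rot: [3.139, 0.135, 0.0]
contact_force: [-1.3, -0.1, 5.3]
opening: 0.0105
```

View pics/s34.png

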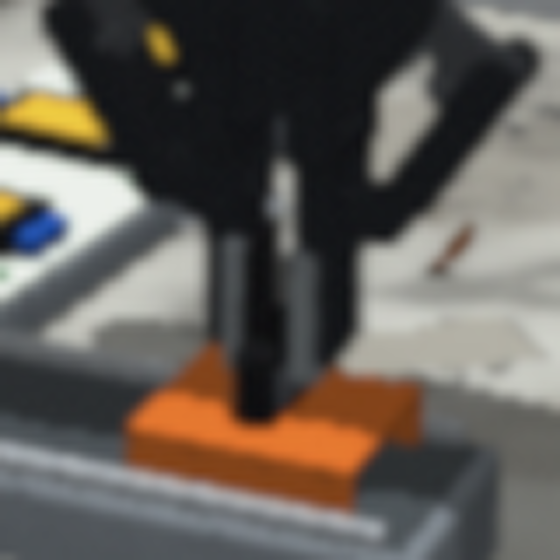

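```bash
python3 -m handwheel '{"offset":[[0.1,0.01,0],[0.3,0.026,0],[0.5,0.044,0],[0.7,0.06,0],[0.9,0.08,0],[1.1,0.095,0],[1.3,0.113,0],[1.5,0.13,0],[1.7,0.148,0],[1.85,0.16,0]],"roll":[0,0,0,0,0,0,0,0,0,0]}'
python3 -m handwheel '{"offset":[[0.03,0.003,0],[0.06,0.005,0],[0.09,0.008,0],[0.12,0.01,0],[0.15,0.013,0],[0.18,0.016,0],[0.18,0.016,0],[0.18,0.016,0],[0.18,0.016,0],[0.18,0.016,0]],"roll":[0,0,0,0,0,0,0,0,0,0]}'
```

```text
t: 63.7
tool_pos: [0.5167, 0.0864, 0.0406]
tool_rot: [-3.135, -0.135, 0.0]
contact_force: [-3.3, 5.6, 6.5]
opening: 0.0109
t: 64.7
tool_pos: [0.5188, 0.0866, 0.0405]
tool_rot: [-3.136, -0.136, 0.02]
contact_force: [-20.0, 3.1, 20.1]
opening: 0.0111
```

```bash
python3 -m handwheel '{"offset":[[-0.06,0,0],[-0.06,0,0],[-0.06,0,0],[-0.06,0,0],[-0.06,0,0.2],[-0.06,0,0.6],[-0.06,0,1],[-0.06,0,1.5],[-0.06,0,2],[-0.06,0,2]],"roll":[0,0,0,0,0,0,0,0,0,0]}' 40
python3 - <<'E'
from h import *
s=ctrl.get_image("side");save(s,"s35.png",(220,190,320,270),8)
t=ctrl.get_image("top");save(t,"t35.png",(180,180,280,280),6)
for c,q,m in blobs(t,(3,150,100),(18,255,255),30,(185,195,225,270)): print("orange",c.round(1),q,rect(t,m,.054)[:3])
E
```

```text
t: 65.7
tool_pos: [0.524, 0.0854, 0.1244]
tool_rot: [3.139, 0.135, 0.012]
contact_force: [1.2, 0.1, 1.0]
opening: 0.0398
orange [207.9 214.6] [203 200  10  27 186] (array([0.51544916, 0.0711645 ]), np.float64(1.1517517919956504), array([18.00615091, 64.09913178]))
```

View pics/s35.png

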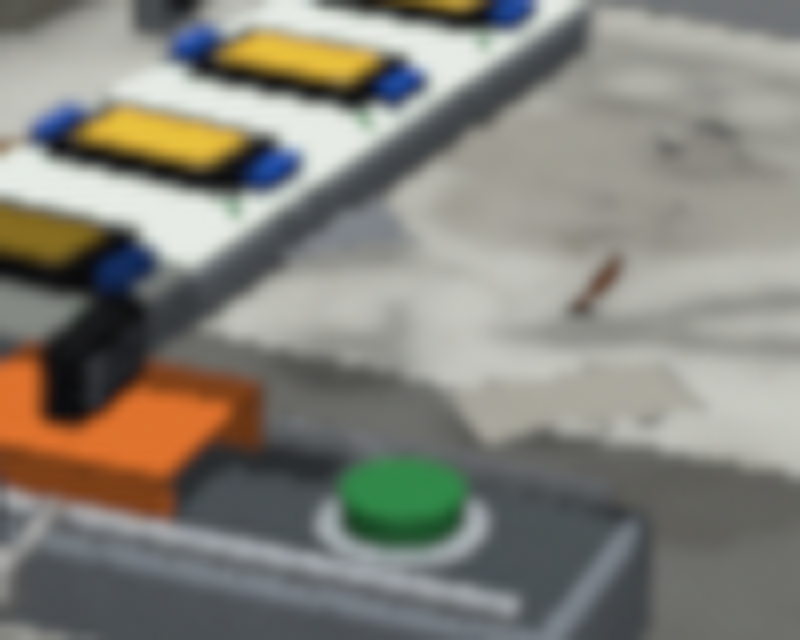

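View pics/t35.png

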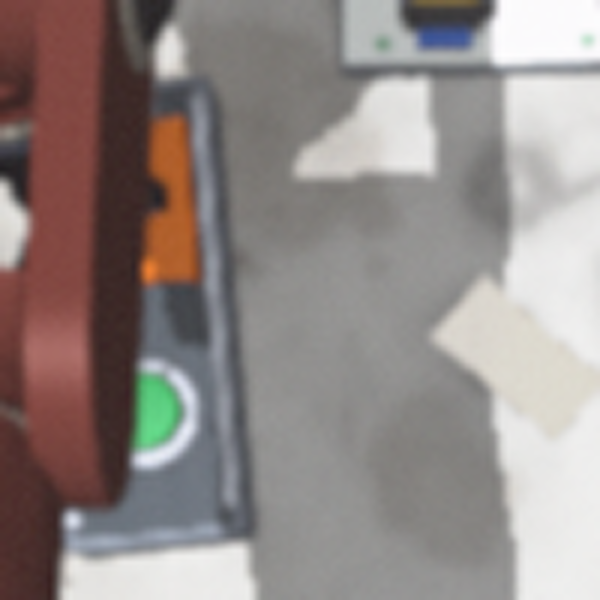

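Run:
```python
from h import *
s=ctrl.get_image("side");t=ctrl.get_image("top")
for c,q,m in blobs(s,(0,0,0),(180,255,60),8,(222,222,241,245)): print("dark",c,q); p1=cast(s,c,.065)[0]; print(p1, p1-cast(s,(269,241.6),.065)[0])
a=cast(t,(209,260.8),.054)[0];b=cast(t,(209,227),.054)[0];print(a,b,b-a)
m=cv2.imread("pics/top0.png")[:,:,::-1]
for col in (207,209,211):
    for im in(m,t["img"]):
        h=cv2.cvtColor(np.ascontiguousarray(im),cv2.COLOR_RGB2HSV)[:,col]; r=[i for i in range(190,270) if 3<=h[i,0]<=18 and h[i,1]>150]; print(col,min(r),max(r),cast(t,[(col,min(r)-.5),(col,max(r)+.5)],.054)[:,0].round(4))
```

```text
dark [230.92105263 231.5       ] [222 222  18  20 190]
[0.5282779  0.07754061 0.065     ] [ 0.08391608 -0.00175596  0.        ]
[0.41082884 0.06593454 0.054     ] [0.48696618 0.06793222 0.054     ] [0.07613734 0.00199768 0.        ]
207 234 260 [0.4722 0.4115]
207 200 226 [0.5502 0.4881]
209 233 260 [0.4745 0.4115]
209 200 226 [0.5502 0.4881]
211 233 259 [0.4745 0.4137]
211 208 225 [0.5317 0.4904]
```

Run:
```python
from h import *
s=ctrl.get_image("side");t=ctrl.get_image("top")
for c,q,m in blobs(s,(60,120,120),(75,255,255),15,(250,235,295,262)): print("green",c,q,cast(s,c,.048)[0])
print(cast(s,(270.4,251),.048)[0], cast(t,(180+145/6,180+410/6),.048), cast(t,(180+150/6,180+412/6),.036))
print(ctrl.get_obs()["tool_pos"])
```

```text
green [269.98717949 250.65384615] [263 248  15   7  78] [0.44141311 0.08065472 0.048     ]
[0.44010091 0.0814645  0.048     ] [[0.43933352 0.07838494 0.048     ]] [[0.43988668 0.07827746 0.036     ]]
[0.5203135  0.0853614  0.11876641]
```

```bash
python3 -m handwheel '{"offset":[[-0.3,-0.02,0],[-0.8,-0.06,0],[-1.3,-0.1,0],[-1.7,-0.14,0],[-1.9,-0.16,0],[-1.97,-0.16,-0.4],[-1.97,-0.16,-0.9],[-1.97,-0.16,-1.3],[-1.97,-0.16,-1.6],[-1.97,-0.16,-1.6]],"roll":[0,0,0,0,0,0,0,0,0,0]}' 0 40
python3 - <<'E'
from h import *
s=ctrl.get_image("side");save(s,"s36.png",(220,190,320,270),8)
E
```

```text
t: 67.0
tool_pos: [0.4408, 0.079, 0.0541]
tool_rot: [-3.139, -0.135, 0.007]
contact_force: [0.7, 0.5, -0.7]
opening: -0.0003
```

View pics/s36.png

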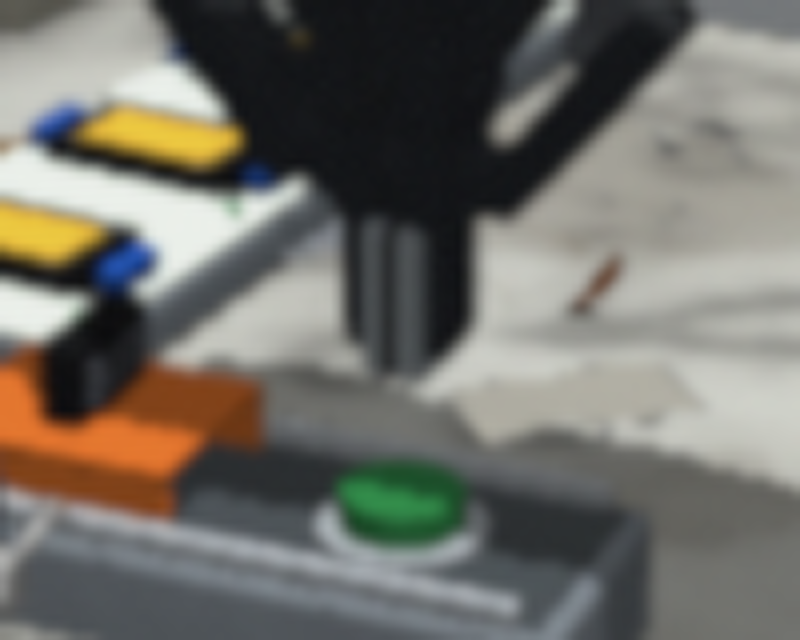

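```bash
python3 -m handwheel '{"offset":[[0,0,-0.15],[0,0,-0.3],[0,0,-0.45],[0,0,-0.55],[0,0,-0.62],[0,0,-0.67],[0,0,-0.71],[0,0,-0.75],[0,0,-0.75],[0,0,-0.75]],"roll":[0,0,0,0,0,0,0,0,0,0]}'
python3 -m handwheel '{"offset":[[0,0,-0.03],[0,0,-0.06],[0,0,-0.09],[0,0,-0.12],[0,0,-0.15],[0,0,-0.18],[0,0,-0.21],[0,0,-0.21],[0,0,-0.21],[0,0,-0.21]],"roll":[0,0,0,0,0,0,0,0,0,0]}'
```

```text
t: 68.05
tool_pos: [0.4425, 0.079, 0.0264]
tool_rot: [-3.139, -0.135, -0.0]
contact_force: [0.2, -0.5, -0.3]
opening: -0.0004
t: 69.05
tool_pos: [0.4429, 0.079, 0.0197]
tool_rot: [3.139, 0.135, -0.001]
contact_force: [-6.0, -0.4, 14.7]
opening: -0.0002
```

```bash
python3 -m handwheel '{"offset":[[0,0,-0.03],[0,0,-0.06],[0,0,-0.09],[0,0,-0.09],[0,0,-0.09],[0,0,-0.09],[0,0,-0.09],[0,0,-0.09],[0,0,-0.09],[0,0,-0.09]],"roll":[0,0,0,0,0,0,0,0,0,0]}'
python3 -m handwheel '{"offset":[[0,0,0.2],[0,0,0.4],[0,0,0.7],[0,0,1.1],[0,0,1.5],[0,0,2],[0,0,2.5],[0,0,2.8],[0,0,2.8],[0,0,2.8]],"roll":[0,0,0,0,0,0,0,0,0,0]}'
python3 - <<'E'
from h import *
s=ctrl.get_image("side");save(s,"s37.png",(220,190,320,270),8)
E
```

```text
t: 70.05
tool_pos: [0.4431, 0.079, 0.0192]
tool_rot: [3.138, 0.136, -0.005]
contact_force: [-18.1, -1.2, 37.4]
opening: 0.0001
t: 71.05
tool_pos: [0.4421, 0.079, 0.1257]
tool_rot: [-3.139, -0.135, 0.001]
contact_force: [0.9, 0.7, -0.5]
opening: -0.0003
```

View pics/s37.png

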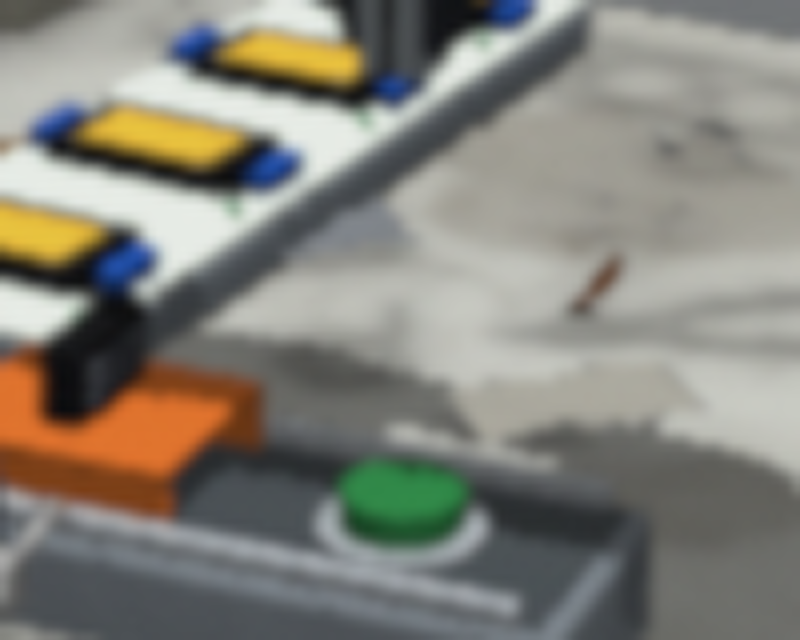

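```bash
python3 -m handwheel '{"offset":[[0.3,0.03,0],[0.8,0.07,0],[1.3,0.11,0],[1.7,0.15,0],[1.9,0.165,0],[1.93,0.165,0],[1.93,0.165,-0.3],[1.93,0.165,-0.7],[1.93,0.165,-1],[1.93,0.165,-1]],"roll":[0,0,0,0,0,0,0,0,0,0]}' 50
python3 -m handwheel '{"offset":[[0,0,-0.2],[0,0,-0.4],[0,0,-0.6],[0,0,-0.8],[0,0,-0.95],[0,0,-1.05],[0,0,-1.1],[0,0,-1.13],[0,0,-1.13],[0,0,-1.13]],"roll":[0,0,0,0,0,0,0,0,0,0]}'
python3 -m handwheel '{"offset":[[0,0,0],[0,0,0],[0,0,0],[0,0,0],[0,0,0],[0,0,0],[0,0,0],[0,0,0],[0,0,0],[0,0,0]],"roll":[0,0,0,0,0,0,0,0,0,0]}' 5 40
```

```text
t: 72.1
tool_pos: [0.5168, 0.0855, 0.0827]
tool_rot: [-3.139, -0.135, 0.01]
contact_force: [-1.2, -0.3, 0.3]
opening: 0.0497
t: 73.1
tool_pos: [0.52, 0.0856, 0.0414]
tool_rot: [3.139, 0.135, 0.001]
contact_force: [-0.7, 0.6, 0.2]
opening: 0.0498
t: 74.1
tool_pos: [0.5188, 0.0855, 0.0414]
tool_rot: [3.138, 0.137, -0.004]
contact_force: [-5.2, -0.3, 5.9]
opening: 0.0107
```

```bash
python3 -m handwheel '{"offset":[[-0.1,-0.01,0],[-0.3,-0.026,0],[-0.5,-0.044,0],[-0.7,-0.06,0],[-0.9,-0.08,0],[-1.1,-0.095,0],[-1.3,-0.113,0],[-1.5,-0.13,0],[-1.7,-0.148,0],[-1.85,-0.16,0]],"roll":[0,0,0,0,0,0,0,0,0,0]}'
python3 -m handwheel '{"offset":[[-0.03,-0.003,0],[-0.06,-0.005,0],[-0.09,-0.008,0],[-0.12,-0.01,0],[-0.15,-0.013,0],[-0.18,-0.016,0],[-0.2,-0.018,0],[-0.2,-0.018,0],[-0.2,-0.018,0],[-0.2,-0.018,0]],"roll":[0,0,0,0,0,0,0,0,0,0]}'
```

```text
t: 75.1
tool_pos: [0.4455, 0.0776, 0.0415]
tool_rot: [3.135, 0.136, 0.002]
contact_force: [3.2, -8.5, 0.5]
opening: 0.0108
t: 76.1
tool_pos: [0.4411, 0.0771, 0.0416]
tool_rot: [3.136, 0.135, 0.016]
contact_force: [15.5, -6.0, -11.0]
opening: 0.0111
```

```bash
python3 -m handwheel '{"offset":[[0.06,0,0],[0.06,0,0],[0.06,0,0],[0.06,0,0],[0.06,0,0],[0.06,0,0.2],[0.06,0,0.6],[0.06,0,1],[0.06,0,1.5],[0.06,0,2]],"roll":[0,0,0,0,0,0,0,0,0,0]}' 40
python3 -m handwheel '{"offset":[[0,-0.3,0.5],[0,-1,1],[0,-2,1],[0,-3,1],[0,-4,1],[0,-5,1],[0,-6,1],[0,-7,1],[-0.5,-8,1],[-1,-9,1]],"roll":[0,0,0,0,0,0,0,0,0,0]}'
python3 -m handwheel '{"offset":[[0,-0.5,0],[0,-1,0],[0,-1.5,0],[0,-1.5,0],[0,-1.5,0],[0,-1.5,0],[0,-1.5,0],[0,-1.5,0],[0,-1.5,0],[0,-1.5,0]],"roll":[0,0,0,0,0,0,0,0,0,0]}'
python3 - <<'E'
from h import *
s=ctrl.get_image("side");save(s,"s38.png",(190,160,320,270),6)
t=ctrl.get_image("top");save(t,"t38.png",(175,110,395,310),3);batteries(t,(225,150,390,190),.030)
for c,q,m in blobs(t,(3,150,100),(18,255,255),30,(185,195,225,270)): print("orange",c.round(1),q,rect(t,m,.054)[:3])
for x in (253,287,320,355):
  for c,q,m in blobs(t,(100,120,60),(125,255,255),8,(x-10,145,x+12,195)): print("blue",cast(t,c,.03)[0][:2].round(4))
for c,q,m in blobs(s,(20,120,80),(35,255,255),15,(190,170,300,235)): print("side bat",c.round(1))
for c,q,m in blobs(t,(95,80,60),(125,255,255),50,(170,270,200,310)): print("wick",c)
E
```

```text
t: 77.1
tool_pos: [0.4399, 0.0786, 0.1224]
tool_rot: [-3.139, -0.135, -0.0]
contact_force: [0.7, 0.3, -0.3]
opening: 0.0403
t: 78.1
tool_pos: [0.3995, -0.2831, 0.1619]
tool_rot: [3.138, 0.136, 0.001]
contact_force: [0.7, -0.2, 1.1]
opening: 0.0401
t: 79.1
tool_pos: [0.4002, -0.3412, 0.1611]
tool_rot: [3.139, 0.136, 0.0]
contact_force: [0.2, -0.5, 0.3]
opening: 0.0406
bat px [287.9 168.5] xy [ 0.6299 -0.1104] long axis deg 180.0 size [29.4 47.3] 249
bat px [355.8 168.7] xy [ 0.6296 -0.2696] long axis deg 0.8 size [29.  47.9] 250
bat px [253.9 169.9] xy [ 0.6264 -0.0306] long axis deg 1.5 size [29.4 49.1] 260
bat px [321.8 169.6] xy [ 0.6273 -0.1897] long axis deg 2.2 size [28.7 47.5] 244
orange [203.7 247.8] [192 233  24  30 503] (array([0.44004007, 0.0786519 ]), np.float64(6.980589852036758), array([52.05746261, 66.54980233]))
blue [ 0.6628 -0.0289]
blue [ 0.5896 -0.0303]
blue [ 0.665  -0.1089]
blue [ 0.5903 -0.1098]
blue [ 0.6653 -0.1884]
blue [ 0.5927 -0.1887]
blue [ 0.6678 -0.2685]
blue [ 0.593  -0.2699]
side bat [272.  187.9]
side bat [257.  197.1]
side bat [239.9 207. ]
side bat [221.3 218.6]
wick [186.27439024 288.31097561]
```

View pics/t38.png

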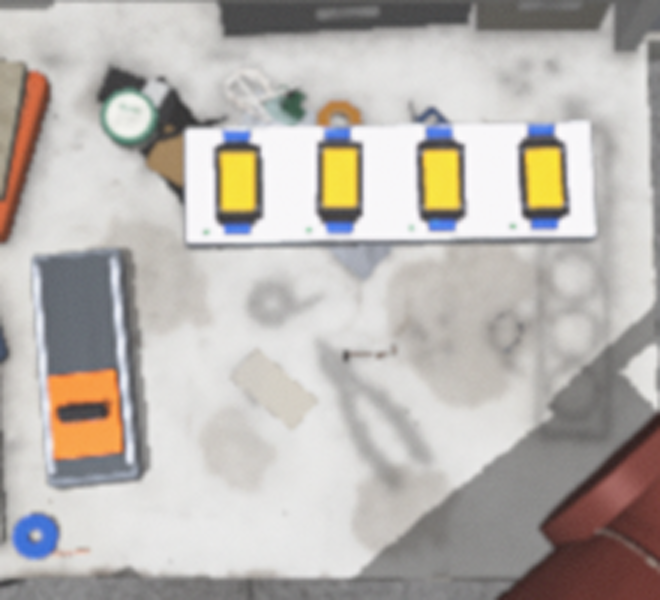

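View pics/s38.png

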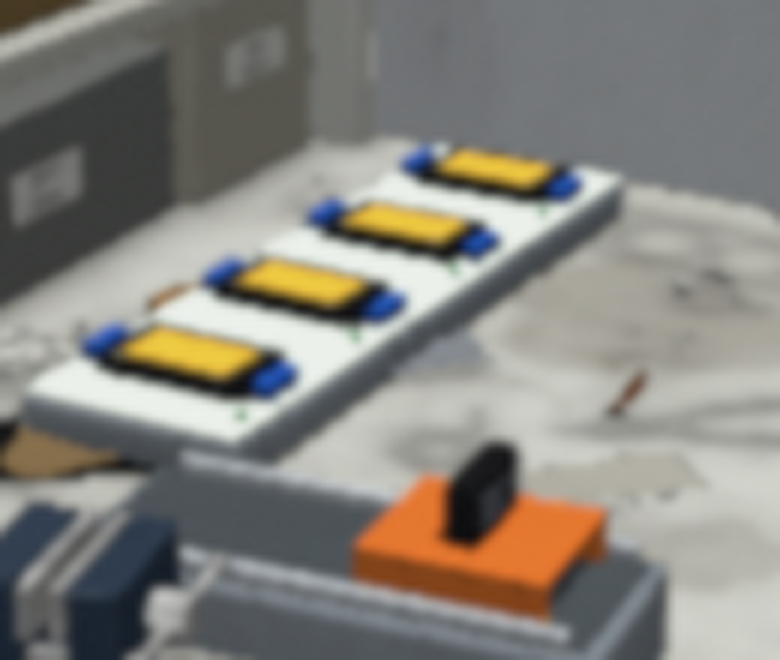

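```bash
python3 -c "
from station import ctrl
print(ctrl.finish_job())"
```

```text
the job is handed in; nothing more can be done
None
```

The job is handed in, finished at about 79 s of the 210 s allowed. All four batteries were placed in bays 1–4 and pressed down, then I opened the cover, pressed the button, let it come back, and shut the cover.

**Batteries:** Every press ended at the same height reading (0.0077) against a firm stop at 27–38 N. In the last pictures the tops look level with the blue stops. The batteries are within about 2–3 mm and 2° of the bay centres.

**Start box:** The cover slid open until it met a stop at about 20 N. The button was pushed down to its stop at 37 N, about 6 mm by the height readings, and a picture afterwards showed it back out. The cover then travelled 78 mm to its shut stop. Its last measured position is within 1 mm of where it started.

**Bystanders:** The wick's measured picture position is unchanged. The flux jar looks unmoved in the picture, but I did not measure it.

**Checks that disagreed:**
- The tool's height reading differed from the true fingertip height by about 22–28 mm, depending on the opening. I corrected for this using contact forces and pictures.
- The side camera differed from the top camera by a few millimetres at the tester.
- On opening, my estimates of the cover's travel ranged from 76 to 84 mm against the stated 78. I took the firm stop as proof it was fully open.

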